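Make up packing to a height gauge

TASK

Take the two aluminium packing plates off the sloping tray and lay them flat and square, centred one on the other, on the wedge jack's platform, under the height gauge's pin. Then push the jack's red handle in until the top plate just meets the gauge's red pin, lightly touching it, and leave it so. Do not touch the gauge yourself, do not press the plates hard against it, and leave the jars and the dropper bottle where they stand.

Things in the scene. Friction and masses are not known exactly. Their poses are not given: they have to be found in the camera images.
- plate_a: Loose bare-aluminium packing plate, 100 (x) x 60 (y) x 14 mm (z), about 0.24 kg, two dark dowel holes. Origin at the centre of its underside, z out of its top. At the start the upper of two plates lying on the tray at a 30 degree slope, x pointing up the slope (roughly away from the robot). Grasp it across the 60 mm, tool square to the plate.
- plate_b: The same plate as plate_a; at the start it lies directly under plate_a on the tray.
- tray: Fixed plywood tray; its 44 mm wide ramp slopes 30 degrees, rising along tray +x. Two steel stop pins at the low end stand 27 mm proud of the ramp and keep the plates from sliding. The plates overhang the ramp by 8 mm on each side. Origin under the centre of its base (130 x 90 mm), on the desk.
- jack: Fixed blue wedge jack, base 150 x 76 mm, fully down at the start. Origin under the centre of the base, on the desk; x points from its red handle towards the gauge. Each mm the handle is pushed along +x raises the platform 0.4 mm; it stays where it is left. Takes about 6 N plus 0.4 of the load on the platform: 8 to 9 N with both plates, more once the pile meets the pin.
- jack_top (a point): Centre of the top face of the jack's platform (100 mm along jack x, 52 mm wide), 48 mm above the desk when down; moves up with the platform. Axes as the jack's: the plates must lie with their 100 mm along its x.
- push_face (a point): Centre of the outer face of the red push disc (28 mm diameter, centre 28 mm above the desk) at the end of the jack's handle, 140 mm from the jack's origin on its -x side; moves with the handle. Push it along jack +x, at most 55 mm.
- gauge: Fixed grey height gauge beyond the far end of the jack. Origin under its 16 mm steel post (212 mm tall), on the desk; foot 90 x 70 x 22 mm. A level arm, 12 mm thick, reaches from the post along gauge -x over the far end of the platform and carries a red pin, 10 mm in diameter, pointing down, 72 mm from the post axis (36 mm beyond the platform's centre).
- gauge_post (a point): Top of the gauge's post, 212 mm above the desk. The arm's height on the post differs every time and is not reported: the pin's lower end is 84 to 94 mm above the desk (8 to 18 mm above two stacked plates, jack down), the arm's underside 22 mm above that. So slide plates in below the pin from the handle's side, low over the platform; feel or see when the pin is met. It is sprung, 8 N per mm.
- jar_right: Bystander: white screw-lid sample jar, 74 mm wide, 87 mm tall, behind the tray. Origin at the centre of its underside.
- jar_left: Bystander: white screw-lid sample jar, 74 mm wide, 87 mm tall, in front, between tray and jack. Origin at the centre of its underside.
- dropper: Bystander: small dropper bottle with a blue cap, 28 mm wide, 68 mm tall, in front. Origin at the centre of its underside.
Not all that is in view belongs to the job. What is shaped like the gauge but blue is not meant.

How it is judged:
By the outcome, as a careful person would: the job done as asked, in the order asked, and still so for the second after the job is handed in, with the robot touching nothing.
It also fails if it takes over 72 s, if anything falls off the work surface, if the arm or the gripper's body presses on something with over 40 N, if the wrist force passes 120 N, or if a joint passes its speed limit or range.

ROBOT

A 6-joint arm with a two-finger parallel gripper is mounted at the origin on a cart in front of the work surface, level with it; the furniture and walls round the work are solid. World frame = base frame: x ahead of the robot, y to its left, z up, the work surface at z = 0. Lengths are in mm, angles in rad, forces in N, time in s.
With the tool pointing down it reaches from about 300 to 825 mm from the base axis. Payload 5.4 kg.
Tool frame: the origin (TCP) lies midway between the tips of the shut fingers; the grasp point (between the pads) lies pinch_z behind it (pinch_z is the distance from the TCP to the grasp point, in mm); z points along the fingers, x is the direction in which the jaws open and shut, and the axes are right-handed (so a half turn about z gives the same grasp; the last joint's range is limited). The gripper opens to 92 mm and grips with 3 to 60 N. Pads are 20 mm wide; open, the fingers measure 128 mm over their backs; the gripper's body (75 mm by 189 mm) begins 69 mm behind the grasp point.
Start: joints at [-0.21, 0.158, 1.597, -0, 1.386, -0.21], TCP at [574.984, -0.018, 214.601] pointing down, gripper open.
Joint ranges: [-2.91, 2.91], [-0.94, 2.29], [0.18, 2.7], [-1.29, 4.43], [0.17, 2.64], [-3, 3]. Speed limits (rad/s): [2.57, 2.57, 3.14, 3.14, 3.14, 3.14].

INTERFACE

Orientations are given as a rotation vector (axis times angle).
In Python, from cell import * gives the robot as it stands. The module is installed in compiled form; this text tells all that it offers.
- The arm moves only by the tool arm_command, never from a script. Its argument "increments" is a list of rows, each an object with "slide": the shift along the world's x, y, z in units of 0.15 m (1.0 is 0.15 m), a list of three; "twist": the turn, a rotation vector about the world's x, y, z in units of pi rad (1.0 is pi rad), a list of three. In form: [{"slide": [tx, ty, tz], "twist": [rx, ry, rz]}, ...]. A call has 1 to 20 rows; each row is the pose to reach, as a shift and turn from the pose measured when the call began, turning the shorter way round; what a row does not reach only later rows make up. A row lasts 1/12 s, in which the tool goes at most 41.7 mm and 7.16 degrees, less where a joint would pass 70% of its speed; a pose out of reach is approached as far as the arm can. A call with a number of a shift or a turn outside -1 to 1 is refused whole. A call with a gripper value outside its range is refused whole. "grip" is the finger opening in mm, from 0 to 91.9, set as the call begins (left out, the last holds). The fingers move at their own pace and stop on an object; "force" is the grip in N (left out, the last holds). Time passes only in rows, so rows that repeat a pose let the fingers close. It gives the time, the measured TCP pose, the force and the opening at its end, in the units of the state.
- get_obs(): the state, without advancing time (a new reading comes with each control period).
- capture(name): name is "scene" or "side" or "wrist"; returns the picture (420x560x3 uint8, blue, green, red); there is no depth.
- calibration(name): a dict with "camera_matrix" (3x3 intrinsics, pixels), "world_to_cam" (4x4, takes a point from world to camera coordinates). Camera axes: x right, y down, z forward; pixel columns grow to the right and rows downward; lengths in mm; the calibration is good to about 2 mm. The wrist camera is an equidistant fisheye: a pixel r from the principal point sees the ray r / f radians off the axis. A picture is of the moment at which its call begins: read the wrist's pose just before it. calibration takes no time and is no camera call; for the wrist camera it gives the pose at the moment of the call.
- hand_in(): hands the job in, once; it reports no verdict.
The state is a dict: "clock": time; "joints": joint angles; "dq": joint speeds; "joint_efforts": joint torques, N m; "eef_pos": TCP position; "ee_rot": TCP orientation; "ft_force": force on the tool from outside, world axes, zero at the start; "moment": the same for the moment, N m; "finger_gap": finger opening in mm.
Only numpy, scipy, OpenCV 4.12 (cv2) and the standard library are available. Lean on these libraries where they do the work, as an engineer would, in place of code of your own. Each camera call takes 0.05 s, during which the arm holds its last target.

## Working session

There is one attempt and no reset: what is moved stays moved. The work goes in short steps, Python scripts to look and compute and a tool call to move; the robot and the scene stay as the last step left them, time stands still between calls to the robot, and variables do not carry over. Pictures are saved under pics/ and viewed, and the job is handed in when it is done.

Besides the shell and the picture viewer there is one more tool, called after ">>>" as name(argument=value, ...), one argument or row to a line, values as JSON. arm_command: Moves the arm, as the interface text tells. Its arguments: {"type":"object","properties":{"increments":{"type":"array","items":{"type":"object","properties":{"slide":{"type":"array","items":{"type":"number","minimum":-1,"maximum":1}},"twist":{"type":"array","items":{"type":"number","minimum":-1,"maximum":1}}}}},"grip":{"type":"number"},"force":{"type":"number"}},"required":["increments"]}

```bash
ls; mkdir -p pics
python3 - <<'E'
from cell import *
import cv2
o=get_obs();print(o)
for n in("scene","side","wrist"):
    c=calibration(n);print(n,c)
    cv2.imwrite(f"pics/{n}0.png",capture(n))
E
```

```text
pics
{'clock': 0.0, 'joints': array([-2.10076076e-01,  1.59049239e-01,  1.59824457e+00,  2.59009280e-05,
        1.38623738e+00, -2.10097593e-01]), 'dq': array([-1.04043331e-03,  9.65301130e-05,  4.77275845e-04, -8.02208622e-04,
       -5.72623068e-05,  1.55300635e-03]), 'joint_efforts': array([ 4.79022274e-04, -3.85570908e+01, -3.22103977e+01,  7.00944406e-02,
        3.78346047e-02, -1.56143192e-04]), 'eef_pos': array([5.74354301e+02, 1.38675353e-01, 2.13612669e+02]), 'ee_rot': array([-3.14116208e+00, -2.62905465e-05,  2.96935478e-03]), 'ft_force': array([0.17673018, 0.11826175, 0.25781507]), 'moment': array([-0.03064359, -0.01607392,  0.04593202]), 'finger_gap': 91.83901145416228}
scene {'camera_matrix': array([[512.46750446,   0.        , 280.57626358],
       [  0.        , 512.46750446, 198.21278467],
       [  0.        ,   0.        ,   1.        ]]), 'world_to_cam': array([[ 6.48857622e-01, -7.60493608e-01,  2.51646410e-02,
        -3.63040809e+02],
       [-3.19586995e-01, -3.02388608e-01, -8.98011850e-01,
         3.16140835e+02],
       [ 6.90541772e-01,  5.74639541e-01, 
[... 502 characters left out ...]
 4.35430610e-02, -7.14376995e-01, -6.98404977e-01,
         1.32705341e+03],
       [ 0.00000000e+00,  0.00000000e+00,  0.00000000e+00,
         1.00000000e+00]])}
wrist {'camera_matrix': array([[325.1922621 ,   0.        , 280.70078059],
       [  0.        , 325.1922621 , 206.58657172],
       [  0.        ,   0.        ,   1.        ]]), 'world_to_cam': array([[ 9.99999306e-01, -1.84043251e-04, -1.16367180e-03,
        -5.73915389e+02],
       [ 1.61112258e-04, -9.57080881e-01,  2.89820912e-01,
        -3.25733436e+01],
       [-1.16706761e-03, -2.89820899e-01, -9.57080187e-01,
         3.92759615e+02],
       [ 0.00000000e+00,  0.00000000e+00,  0.00000000e+00,
         1.00000000e+00]])}
```

View pics/scene0.png

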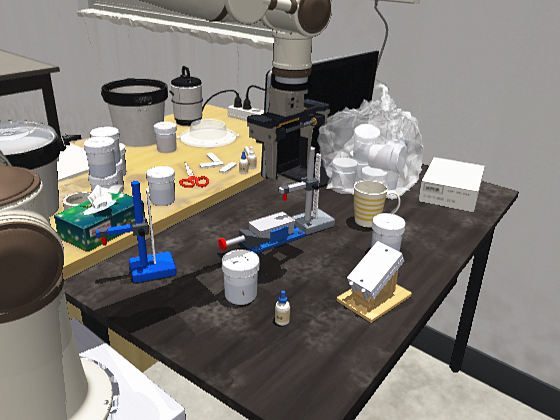

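View pics/side0.png

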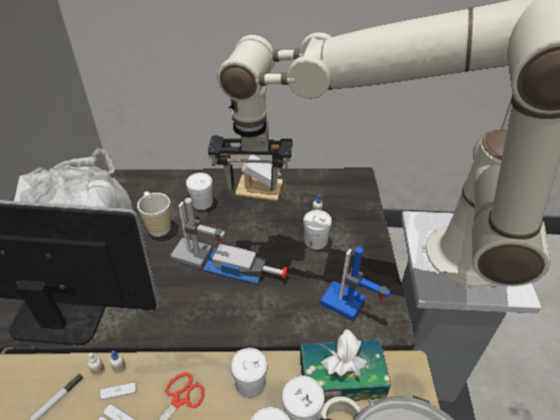

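View pics/wrist0.png

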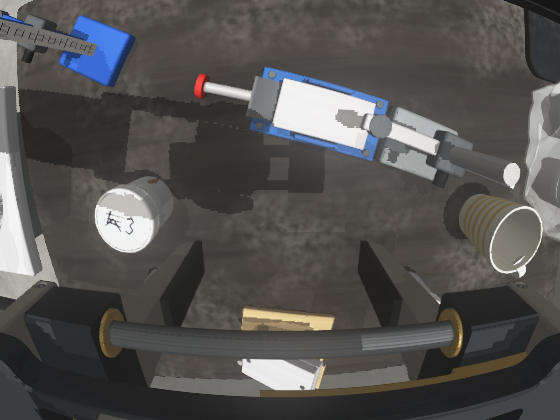

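Candidates for the gauge: a grey one at scene (315,200) next to the jack, and a blue one at (150,250). The grey one with the red pin over the jack fits the description. I'll confirm it in crops.

```bash
cat > h.py <<'E'
import numpy as np, cv2
from scipy.optimize import least_squares
from scipy.spatial.transform import Rotation as R
def proj(c,P,fish=False):
    P=np.atleast_2d(P); T=c["world_to_cam"]; K=c["camera_matrix"]
    q=P@T[:3,:3].T+T[:3,3]
    if fish:
        r=np.hypot(q[:,0],q[:,1]); th=np.arctan2(r,q[:,2]); s=th/np.maximum(r,1e-9)
        return np.c_[K[0,0]*q[:,0]*s+K[0,2],K[1,1]*q[:,1]*s+K[1,2]]
    return np.c_[K[0,0]*q[:,0]/q[:,2]+K[0,2],K[1,1]*q[:,1]/q[:,2]+K[1,2]]
def ray(c,uv,fish=False):
    T=c["world_to_cam"]; K=c["camera_matrix"]; Rm=T[:3,:3]
    x=(uv[0]-K[0,2])/K[0,0]; y=(uv[1]-K[1,2])/K[1,1]
    if fish:
        th=np.hypot(x,y); d=np.array([x/th*np.sin(th),y/th*np.sin(th),np.cos(th)])
    else: d=np.array([x,y,1.])
    d=Rm.T@d; return -Rm.T@T[:3,3], d/np.linalg.norm(d)
def onz(c,uv,z,fish=False):
    o,d=ray(c,uv,fish); return o+d*(z-o[2])/d[2]
def tri(rays):
    A=np.zeros((3,3));b=np.zeros(3)
    for o,d in rays:
        M=np.eye(3)-np.outer(d,d);A+=M;b+=M@o
    p=np.linalg.solve(A,b); return p,[float(np.linalg.norm((np.eye(3)-np.outer(d,d))@(p-o))) for o,d in rays]
def crop(src,dst,x0,y0,x1,y1,s):
    im=cv2.imread(src)[y0:y1,x0:x1]; cv2.imwrite(dst,cv2.resize(im,None,fx=s,fy=s,interpolation=cv2.INTER_CUBIC))
E
python3 - <<'E'
from h import *
crop("pics/scene0.png","pics/c1.png",210,140,410,320,4) if 0 else crop("pics/scene0.png","pics/c1.png",210,140,350,260,5)
crop("pics/scene0.png","pics/c2.png",330,230,420,325,6)
crop("pics/side0.png","pics/c3.png",165,185,295,285,6)
crop("pics/wrist0.png","pics/c4.png",180,50,530,200,2)
E
```

```text
(no output)
```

View pics/c1.png

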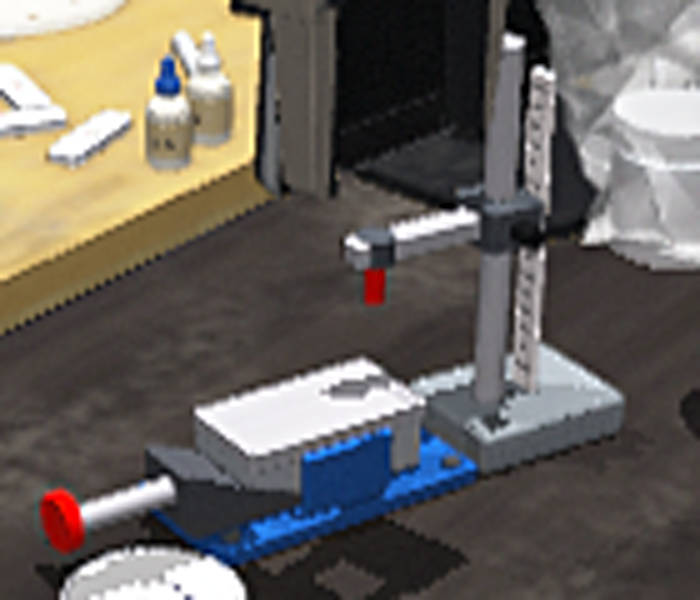

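View pics/c2.png

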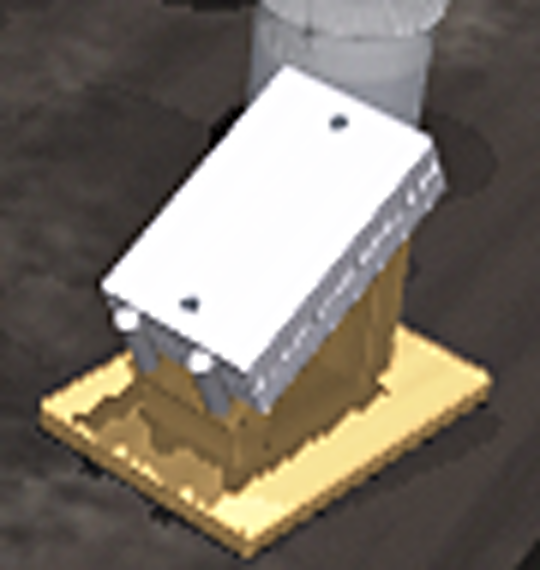

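View pics/c3.png

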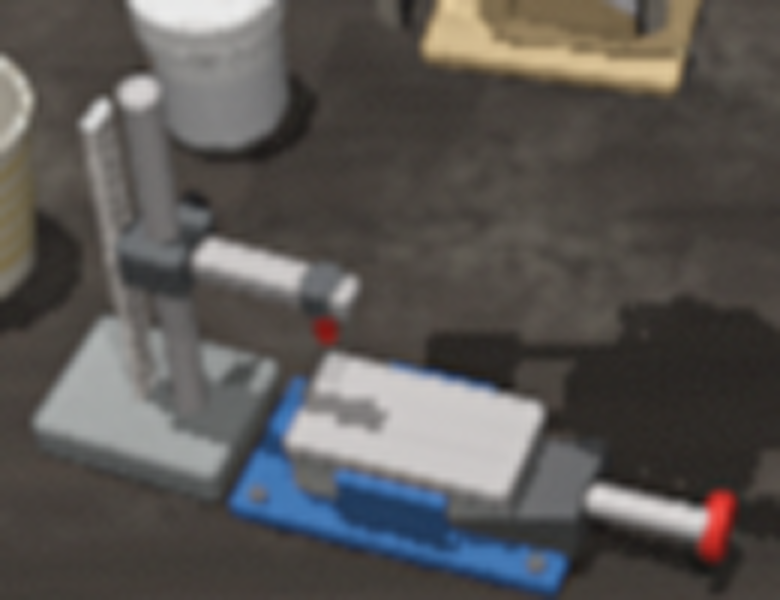

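View pics/c4.png

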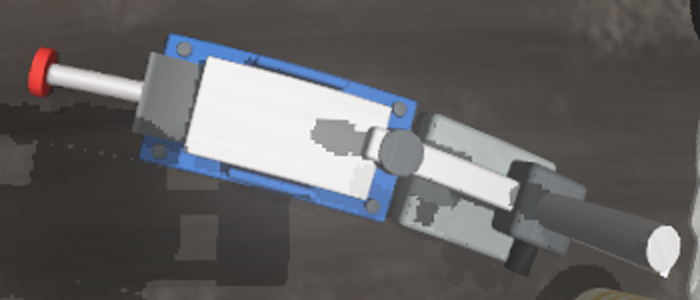

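```bash
cat > fit1.py <<'E'
from cell import *
from h import *
S,D,W=[calibration(n) for n in("scene","side","wrist")]
pf=[[-50,26],[-50,-26],[50,26],[50,-26]]
loc=np.array([[a,b,48.] for a,b in pf]+[[108,0,212.],[-140,0,28]])
obs=[(S,0,[(249,222),(261,231.6),(282,211.6),(295,221),(312.6,147.6),(222,244.4)]),
(D,0,[(250,268.3),(255,252.5),(213.3,258.3),(220,244.2),(188.3,200.3),(286.3,272.5)]),
(W,1,[(284,78.5),(273,125),(376.5,103),(365.5,149.5),(511.5,174),None])]
def pts(p):
    c,s=np.cos(p[2]),np.sin(p[2]); q=loc.copy(); q[:,:2]=loc[:,:2]@np.array([[c,s],[-s,c]])+p[:2]; q[:,2]+=p[3];return q
def res(p,split=False):
    out=[]
    for c,f,o in obs:
        m=[i for i,u in enumerate(o) if u]; out.append((proj(c,pts(p)[m],f)-np.array([o[i] for i in m])))
    return out if split else np.concatenate([a.ravel() for a in out])
r=least_squares(res,[600,150,-.25,0],loss='soft_l1'); print(r.x,np.degrees(r.x[2]))
for a in res(r.x,1): print(a.round(1).tolist())
names=["h+y","h-y","f+y","f-y","post","push"]
for i,n in enumerate(names):
    rs=[ray(c,o[i],f) for c,f,o in obs if o[i]]; p,e=tri(rs); print(n,p.round(1),np.round(e,1),pts(r.x)[i].round(1))
p,e=tri([ray(S,(284.8,200.6)),ray(D,(219.5,241.7))]);print("pin",p.round(1),e)
# tray
u=[(347,278),(371.3,292.2),(377.8,241),(402,253.3),(361.7,280.5),(386.5,250.3)]
print("wrist cam",-W["world_to_cam"][:3,:3].T@W["world_to_cam"][:3,3])
L=np.array([[-50,30,14],[-50,-30,14],[50,30,14],[50,-30,14]],float)
a=np.pi/6
def tp(q):
    return R.from_euler('ZY',[q[3],-a]).apply(L)+q[:3]
def rt(q): return (proj(S,tp(q))-np.array(u[:4])).ravel()
t=least_squares(rt,[600,-220,70,0]);print("plateA",t.x,np.round(t.fun,1)); print(tp(t.x).round(0))
E
python3 fit1.py
```

```text
[ 6.20304139e+02  7.94870304e+01 -2.43425741e-01 -2.62185679e+00] -13.94726755899108
[[-0.3, -0.5], [-0.2, -0.9], [0.9, -0.6], [0.5, -1.6], [-1.5, -0.2], [-0.8, -0.0]]
[[-2.0, -0.8], [-0.3, -0.0], [-2.0, 0.0], [-1.1, -0.5], [-1.1, 0.6], [-1.3, 0.6]]
[[0.5, -0.2], [-0.6, 1.5], [-0.1, 1.2], [-2.0, 1.1], [-1.3, -2.4]]
h+y [576.1 116.4  44. ] [2.  3.2 1.4] [578.  116.8  45.4]
h-y [565.5  66.4  43.7] [0.8 1.2 1.5] [565.5  66.3  45.4]
f+y [672.3  93.1  45.6] [0.9 2.4 2.9] [675.1  92.7  45.4]
f-y [662.2  42.5  42.5] [1.4 2.5 3.3] [662.6  42.2  45.4]
post [724.8  50.9 209.7] [1.6 2.  1.7] [725.1  53.5 209.4]
push [482.5 110.6  26.4] [1.6 1.6] [484.4 113.2  25.4]
pin [654.3  71.5  88.2] [0.8914979812132391, 0.8914979812132825]
wrist cam [574.41970565  82.54040861 384.79851414]
plateA [ 5.74976078e+02 -2.30415397e+02  6.93530220e+01 -1.27150917e-01] [-0.  -0.1 -0.  -0.1 -0.3  0.1  0.3  0.1]
[[ 529. -194.   56.]
 [ 521. -254.   56.]
 [ 615. -205.  106.]
 [ 607. -265.  106.]]
```

The crops confirm it: the grey gauge carries a red pin above the white-topped blue jack. In the scene view the pin tip is at (285,201), and the low corners of the top plate are at (347,278) and (371,292). Next I'll look at the tray from above with the camera on the robot's side.

Run:
```python
import cell
print([n for n in dir(cell) if not n.startswith('_')])
for n in dir(cell):
    v=getattr(cell,n)
    if not n.startswith('_') and not callable(v): print(n,v)
from h import *
# target: tool z = -normal ; tool x = plate y ; 
yaw=-0.127
def Rt(yaw,slope):
    px,py,pz=(R.from_euler('ZY',[yaw,-slope]).as_matrix()).T
    return np.c_[py,np.cross(-pz,py),-pz]
R0=R.from_rotvec(cell.get_obs()["ee_rot"])
for y,s in((yaw,np.pi/6),(-.243,0)):
    d=R.from_matrix(Rt(y,s))*R0.inv(); print((d.as_rotvec()/np.pi).round(4), np.degrees(d.magnitude()))
    print(Rt(y,s).round(2))
```

```text
['PlanningError', 'calibration', 'capture', 'get_obs', 'hand_in', 'pinch_z']
pinch_z 18.700000000000003
[-0.1362 -0.1205  0.4484] 87.09324139597334
[[ 0.13  0.86  0.5 ]
 [ 0.99 -0.11 -0.06]
 [ 0.    0.5  -0.87]]
[ 2.000e-04 -4.000e-04  4.227e-01] 76.0799523777732
[[ 0.24  0.97 -0.  ]
 [ 0.97 -0.24  0.  ]
 [ 0.   -0.   -1.  ]]
```

>>> arm_command(
  increments=[
    {"slide":[-0.44,-1,0.1],"twist":[-0.136,-0.12,0.448]},
    {"slide":[-0.44,-1,0.1],"twist":[-0.136,-0.12,0.448]},
    {"slide":[-0.44,-1,0.1],"twist":[-0.136,-0.12,0.448]},
    {"slide":[-0.44,-1,0.1],"twist":[-0.136,-0.12,0.448]},
    {"slide":[-0.44,-1,0.1],"twist":[-0.136,-0.12,0.448]},
    {"slide":[-0.44,-1,0.1],"twist":[-0.136,-0.12,0.448]},
    {"slide":[-0.44,-1,0.1],"twist":[-0.136,-0.12,0.448]},
    {"slide":[-0.44,-1,0.1],"twist":[-0.136,-0.12,0.448]},
    {"slide":[-0.44,-1,0.1],"twist":[-0.136,-0.12,0.448]},
    {"slide":[-0.44,-1,0.1],"twist":[-0.136,-0.12,0.448]},
    {"slide":[-0.44,-1,0.1],"twist":[-0.136,-0.12,0.448]},
    {"slide":[-0.44,-1,0.1],"twist":[-0.136,-0.12,0.448]},
    {"slide":[-0.44,-1,0.1],"twist":[-0.136,-0.12,0.448]},
    {"slide":[-0.44,-1,0.1],"twist":[-0.136,-0.12,0.448]},
    {"slide":[-0.44,-1,0.1],"twist":[-0.136,-0.12,0.448]},
  ],
)

```text
clock: 1.4
eef_pos: [508.2, -150.1, 228.6]
ee_rot: [2.037, 1.787, 0.477]
ft_force: [0.0, 0.3, 0.2]
finger_gap: 91.7
```

>>> arm_command(
  increments=[
    {"slide":[0,-0.48,-0.15]},
    {"slide":[0,-0.48,-0.15]},
    {"slide":[0,-0.48,-0.15]},
    {"slide":[0,-0.48,-0.15]},
  ],
)

```text
invalid input
```

```bash
cat > snap.py <<'E'
import sys,pickle
from cell import *
import cv2
for n in sys.argv[2:]:
    c=calibration(n); o=get_obs(); im=capture(n)
    cv2.imwrite(f"pics/{n}{sys.argv[1]}.png",im); pickle.dump((c,o),open(f"pics/{n}{sys.argv[1]}.pkl","wb"))
o=get_obs(); print(o["clock"],o["eef_pos"].round(1),o["ee_rot"].round(4),o["ft_force"].round(2),o["finger_gap"],o["joints"].round(2))
E
python3 snap.py 1 wrist side scene
```

```text
1.55 [ 508.7 -149.8  229. ] [2.0352 1.7887 0.4775] [ 0.08 -0.9  -0.58] 91.81605522745474 [-0.68 -0.39  2.16  0.33  0.95 -2.26]
```

View pics/wrist1.png

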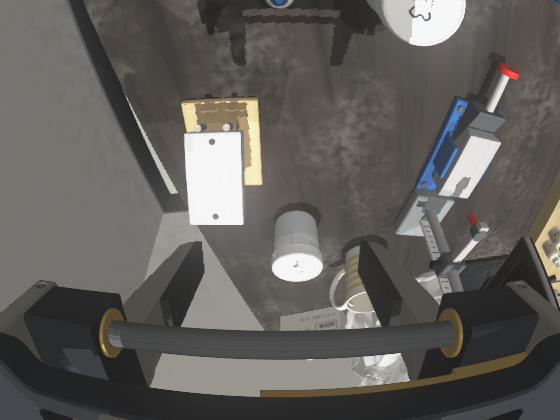

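The wrist view shows the top plate with corners near (185,133), (241,131), (190,224) and (244,224), and holes at (212,142) and (215,217). Jar, mug and jack are also in view. I'll check the side view for the plates.

Run:
```python
from h import *
crop("pics/side1.png","pics/c5.png",215,130,305,205,7)
crop("pics/wrist1.png","pics/c6.png",165,85,285,235,4)
crop("pics/wrist1.png","pics/c7.png",390,60,530,230,3.5 if 0 else 3)
```

```text
(no output)
```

View pics/c5.png

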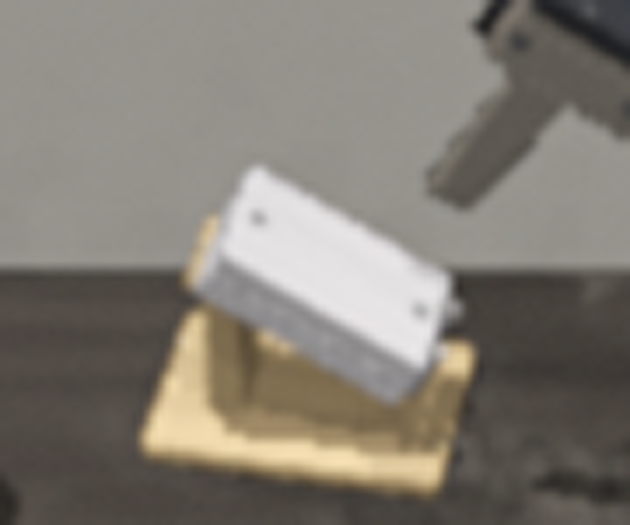

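View pics/c6.png

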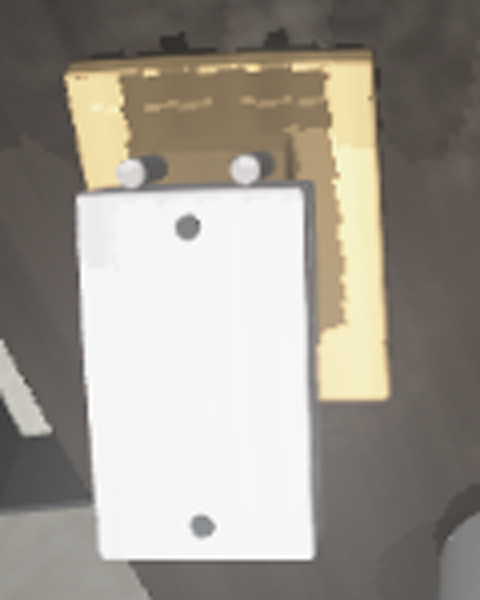

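View pics/c7.png

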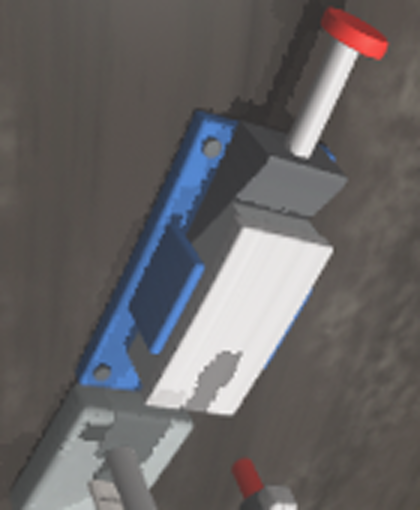

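```bash
cat > fit2.py <<'E'
from h import *
import pickle
W=pickle.load(open("pics/wrist1.pkl","rb"))[0];S=pickle.load(open("pics/scene1.pkl","rb"))[0];D=pickle.load(open("pics/side1.pkl","rb"))[0]
L=np.array([[-50,30,14],[-50,-30,14],[50,30,14],[50,-30,14]],float)
obs=[(S,0,[(347,278),(371.3,292.2),(377.8,241),(402,253.3)]),
(D,0,[(273.6,182.3),(279.3,169.3),(246.7,166.9),(251.9,153.9)]),
(W,1,[(241,132.5),(184.5,133.75),(243.75,224.5),(190.5,224.5)])]
def tp(q): return R.from_euler('ZY',[q[3],-q[4]]).apply(L)+q[:3]
def run(sel,free=True):
    f=lambda q:np.concatenate([((proj(obs[i][0],tp(q if free else [*q[:4],np.pi/6]),obs[i][1])-np.array(obs[i][2]))).ravel() for i in sel])
    r=least_squares(f,[575,-230,69,-.127,.52]); return r.x,r.fun
for sel in([0],[1],[2],[0,1],[0,2],[0,1,2]):
    x,fu=run(sel); print(sel,x[:3].round(1),x[3].round(4),np.degrees(x[4]).round(1),np.abs(fu).max().round(2), run(sel,False)[0].round(3)[:4])
E
python3 fit2.py
sed -i 's/^(W,1.*/(calibration("wrist"),1,[None]*6)]/' /dev/null
python3 - <<'E'
from h import *
import pickle
W=pickle.load(open("pics/wrist1.pkl","rb"))[0]
# jack platform corners, c7/3+(390,60)
q=[(243,226),(332,247),(147,405),(232,415)]
P=np.array([onz(W,(390+a/3,60+b/3),48,True) for a,b in q]);print(P.round(1)); print(P.mean(0)); 
d=P[2:].mean(0)-P[:2].mean(0);print(np.linalg.norm(d),np.arctan2(d[1],d[0]))
E
```

```text
[0] [ 578.1 -229.    67.3] -0.135 31.0 0.18 [ 5.74976e+02 -2.30415e+02  6.93530e+01 -1.27000e-01]
[1] [ 577.5 -295.4   16. ] -0.1993 26.6 0.76 [ 5.77316e+02 -2.85522e+02  2.45660e+01 -1.62000e-01]
[2] [ 576.2 -229.8   71.7] -0.1331 29.4 0.25 [ 5.76548e+02 -2.29994e+02  7.13340e+01 -1.31000e-01]
[0, 1] [ 573.1 -231.4   70.6] -0.1347 30.5 1.54 [ 5.72986e+02 -2.31341e+02  7.05290e+01 -1.33000e-01]
[0, 2] [ 577.3 -230.3   69.8] -0.1295 30.8 0.75 [ 5.77123e+02 -2.30288e+02  6.98410e+01 -1.30000e-01]
[0, 1, 2] [ 575.9 -230.1   71. ] -0.1305 30.7 2.07 [ 5.75719e+02 -2.30115e+02  7.09890e+01 -1.32000e-01]
[[564.7  68.4  48. ]
 [576.8 117.2  48. ]
 [662.   45.5  48. ]
 [674.3  94.4  48. ]]
[619.47110604  81.37483701  48.        ]
100.07231026787301 -0.23029606041247197sed: couldn't edit /dev/null: not a regular file
```

```bash
cat > plan.py <<'E'
from cell import *
from h import *
def Rt(yaw,slope):
    px,py,pz=(R.from_euler('ZY',[yaw,-slope]).as_matrix()).T
    return R.from_matrix(np.c_[py,np.cross(-pz,py),-pz])
def go(p,yaw,slope):
    o=get_obs(); d=Rt(yaw,slope)*R.from_rotvec(o["ee_rot"]).inv()
    s=(np.array(p)-o["eef_pos"])
    print("slide",(s/150).round(3),"twist",(d.as_rotvec()/np.pi).round(4),"rows>=",round(max(np.linalg.norm(s)/41.7,np.degrees(d.magnitude())/7.16),1))
def plate(c,yaw,slope,off):
    return np.array(c)+R.from_euler('ZY',[yaw,-slope]).apply(off)
E
python3 - <<'E'
from plan import *
c=(576.4,-230,71.2)
p=plate(c,-.131,np.pi/6,[-22,0,63]);print(p);go(p,-.131,np.pi/6)
p=plate(c,-.131,np.pi/6,[-22,0,3]);print(p);go(p,-.131,np.pi/6)
E
```

```text
[ 526.28058738 -223.39653967  114.75960044]
slide [ 0.117 -0.491 -0.762] twist [ 0.     -0.0005 -0.0007] rows>= 3.3
[ 556.0235403  -227.31530885   62.79807621]
slide [ 0.315 -0.517 -1.108] twist [ 0.     -0.0005 -0.0007] rows>= 4.5
```

>>> arm_command(
  increments=[
    {"slide":[0.117,-0.491,-0.762],"twist":[0,-0.0005,-0.0007]},
    {"slide":[0.117,-0.491,-0.762],"twist":[0,-0.0005,-0.0007]},
    {"slide":[0.117,-0.491,-0.762],"twist":[0,-0.0005,-0.0007]},
    {"slide":[0.117,-0.491,-0.762],"twist":[0,-0.0005,-0.0007]},
    {"slide":[0.117,-0.491,-0.762],"twist":[0,-0.0005,-0.0007]},
    {"slide":[0.117,-0.491,-0.762],"twist":[0,-0.0005,-0.0007]},
  ],
)

```text
clock: 2.05
eef_pos: [526.3, -223.1, 114.3]
ee_rot: [2.038, 1.786, 0.479]
ft_force: [0.1, 0.5, -0.1]
finger_gap: 92.2
```

```bash
python3 snap.py 2 wrist scene side
python3 - <<'E'
from plan import *
c=(576.4,-230,71.2)
p=plate(c,-.131,np.pi/6,[-22,0,3]);go(p,-.131,np.pi/6)
crop("pics/scene2.png","pics/c8.png",320,200,440,325,5)
E
```

```text
2.2 [ 527.3 -223.5  116.8] [2.0324 1.7846 0.4787] [-0.5   0.01  0.51] 91.80370813097811 [-0.79 -0.09  2.15  0.49  0.71 -2.55]
slide [ 0.191 -0.026 -0.36 ] twist [ 0.0007  0.0008 -0.0003] rows>= 1.5
```

View pics/wrist2.png

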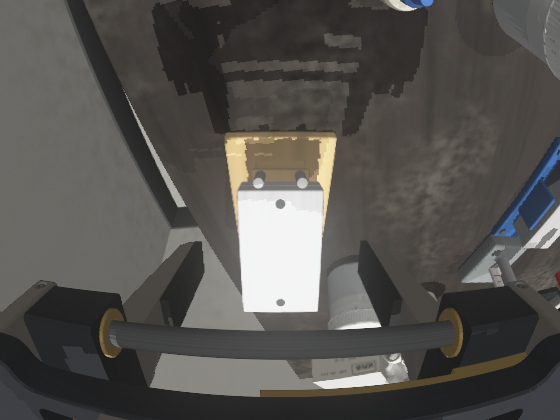

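View pics/c8.png

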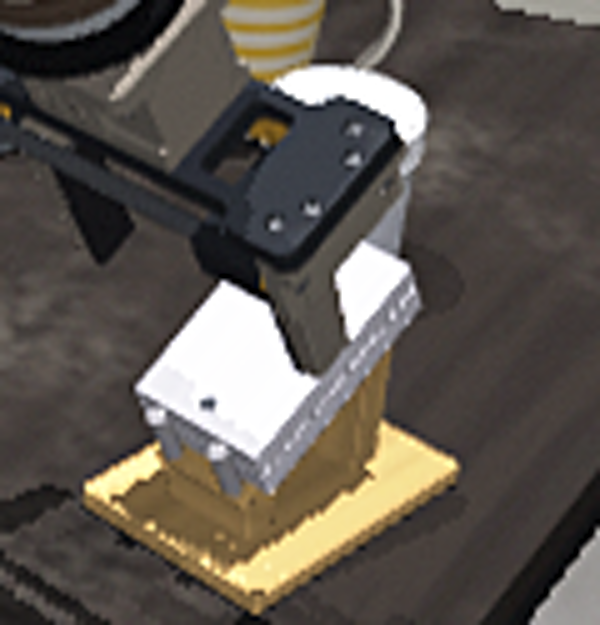

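Wrist view: plate A is centred between the open fingers, corners near (240,190), (321,189), (243,311) and (318,311). One quick refit before descending.

Run:
```python
from h import *
crop("pics/wrist2.png","pics/c9.png",215,165,345,325,4)
```

```text
(no output)
```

View pics/c9.png

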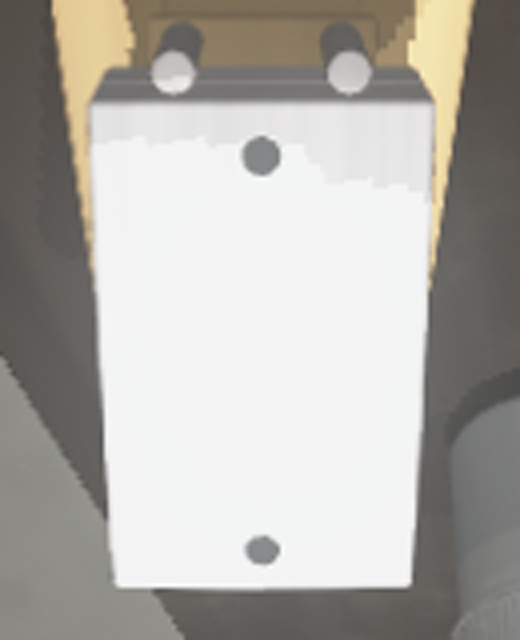

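Run:
```python
from h import *
import pickle
W,o=pickle.load(open("pics/wrist2.pkl","rb"))
L=np.array([[-50,30,14],[-50,-30,14],[50,30,14],[50,-30,14]],float)
u=np.array([(433,102),(92,104),(411,586),(115,586)])/4+[215,165]
tp=lambda q:R.from_euler('ZY',[q[3],-q[4]]).apply(L)+q[:3]
r=least_squares(lambda q:(proj(W,tp(q),True)-u).ravel(),[575,-230,69,-.127,.52]);print(r.x.round(3),np.degrees(r.x[4]),r.fun.round(2))
r=least_squares(lambda q:(proj(W,tp([*q,np.pi/6]),True)-u).ravel(),[575,-230,69,-.127]);print(r.x.round(3),r.fun.round(2))
# express in tool frame using wrist camera->tool rel? camera vs eef
T=np.linalg.inv(W["world_to_cam"]);Re=R.from_rotvec(o["ee_rot"]);print(Re.inv().apply(T[:3,3]-o["eef_pos"]))
W,o=pickle.load(open("pics/wrist1.pkl","rb"));T=np.linalg.inv(W["world_to_cam"]);Re=R.from_rotvec(o["ee_rot"]);print(Re.inv().apply(T[:3,3]-o["eef_pos"]))
```

```text
[ 5.77463e+02 -2.29645e+02  7.19850e+01 -1.30000e-01  5.48000e-01] 31.399084793432223 [-0.02  0.17 -0.06 -0.19 -0.03 -0.04  0.12  0.07]
[ 5.75915e+02 -2.29442e+02  7.29220e+01 -1.30000e-01] [ 0.52  0.37 -0.6   0.01  0.05 -0.3   0.04 -0.19]
[   0.26244951  -82.12093832 -171.00584213]
[   0.25872581  -82.10921722 -171.00776063]
```

>>> arm_command(
  increments=[
    {"slide":[0.191,-0.024,-0.354],"twist":[0.0007,0.0008,-0.0003]},
    {"slide":[0.191,-0.024,-0.354],"twist":[0.0007,0.0008,-0.0003]},
    {"slide":[0.191,-0.024,-0.354],"twist":[0.0007,0.0008,-0.0003]},
    {"slide":[0.191,-0.024,-0.354],"twist":[0.0007,0.0008,-0.0003]},
  ],
)

```text
clock: 2.53
eef_pos: [556.3, -226.4, 64.5]
ee_rot: [2.035, 1.787, 0.479]
ft_force: [0.8, 0.5, -0.5]
finger_gap: 92.0
```

```bash
python3 snap.py 3 scene side wrist
python3 - <<'E'
from plan import *
c=(576.5,-229.6,72.2)
p=plate(c,-.131,np.pi/6,[-22,0,2.5]);go(p,-.131,np.pi/6)
crop("pics/scene3.png","pics/c10.png",320,200,440,325,5)
crop("pics/side3.png","pics/c11.png",215,120,315,205,6)
E
```

```text
2.6833 [ 556.7 -227.7   65.9] [2.033  1.7839 0.4783] [-0.25  0.26 -0.31] 92.23338154226917 [-0.75  0.09  2.1   0.55  0.59 -2.6 ]
slide [-0.002  0.005 -0.017] twist [ 0.0007  0.0008 -0.    ] rows>= 0.1
```

View pics/c10.png

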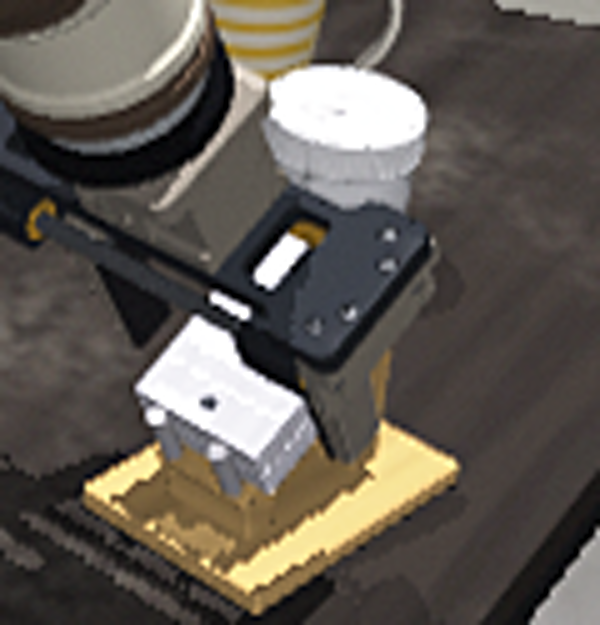

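View pics/c11.png

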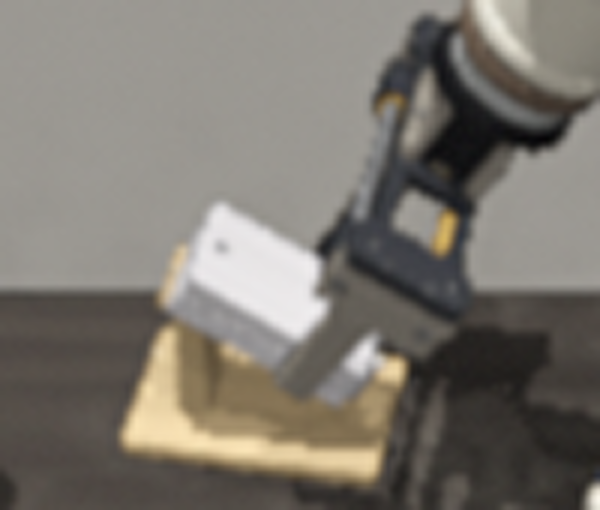

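>>> arm_command(
  increments=[
    {"slide":[0,0,-0.008],"twist":[0,0,0]},
    {"slide":[0,0,-0.008],"twist":[0,0,0]},
    {"slide":[0,0,-0.008],"twist":[0,0,0]},
    {"slide":[0,0,-0.008],"twist":[0,0,0]},
    {"slide":[0,0,-0.008],"twist":[0,0,0]},
    {"slide":[0,0,-0.008],"twist":[0,0,0]},
    {"slide":[0,0,-0.008],"twist":[0,0,0]},
    {"slide":[0,0,-0.008],"twist":[0,0,0]},
  ],
  grip=50,
  force=45,
)

```text
clock: 3.35
eef_pos: [556.7, -227.7, 64.9]
ee_rot: [2.033, 1.784, 0.478]
ft_force: [-4.3, 1.4, 4.5]
finger_gap: 59.7
```

```bash
python3 snap.py 4 scene side wrist
python3 - <<'E'
from plan import *
crop("pics/scene4.png","pics/c12.png",320,200,440,325,5)
crop("pics/side4.png","pics/c13.png",215,120,315,205,6)
E
```

```text
3.5 [ 556.7 -227.7   64.9] [2.0328 1.7842 0.4784] [-4.82  0.86  5.46] 59.47070040721582 [-0.75  0.09  2.1   0.55  0.58 -2.6 ]
```

View pics/c12.png

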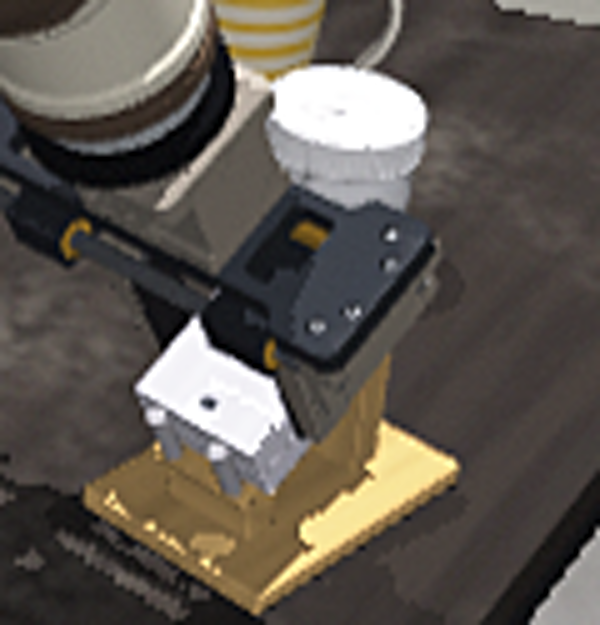

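View pics/c13.png

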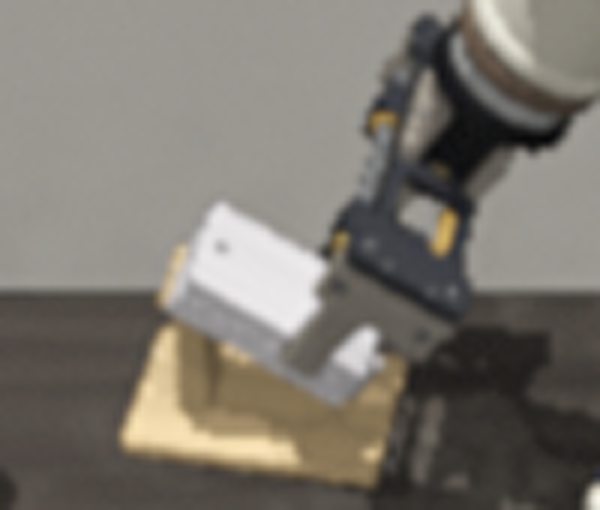

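>>> arm_command(
  increments=[
    {"slide":[-0.02,0.003,0.035],"twist":[0,0,0]},
    {"slide":[-0.05,0.006,0.087],"twist":[0,0,0]},
    {"slide":[-0.1,0.013,0.173],"twist":[0,0,0]},
    {"slide":[-0.1,0.013,0.173],"twist":[0,0,0]},
  ],
)

```text
clock: 3.83
eef_pos: [541.5, -226.0, 92.2]
ee_rot: [2.031, 1.783, 0.478]
ft_force: [-0.1, -0.6, -1.7]
finger_gap: 59.6
```

```bash
python3 snap.py 5 scene side wrist
python3 - <<'E'
from plan import *
import cv2
a=cv2.resize(cv2.imread("pics/scene5.png")[200:325,320:440],None,fx=4,fy=4)
b=cv2.resize(cv2.imread("pics/side5.png")[110:205,215:295],None,fx=4,fy=4)
im=np.zeros((500,800,3),np.uint8);im[:500,:480]=a;im[:380,480:800]=b;cv2.imwrite("pics/c14.png",im)
E
```

```text
3.9833 [ 541.3 -225.5   90.2] [2.0336 1.7845 0.4782] [-0.11 -0.04 -2.16] 59.25820766536554 [-0.77  0.    2.13  0.52  0.64 -2.57]
```

View pics/c14.png

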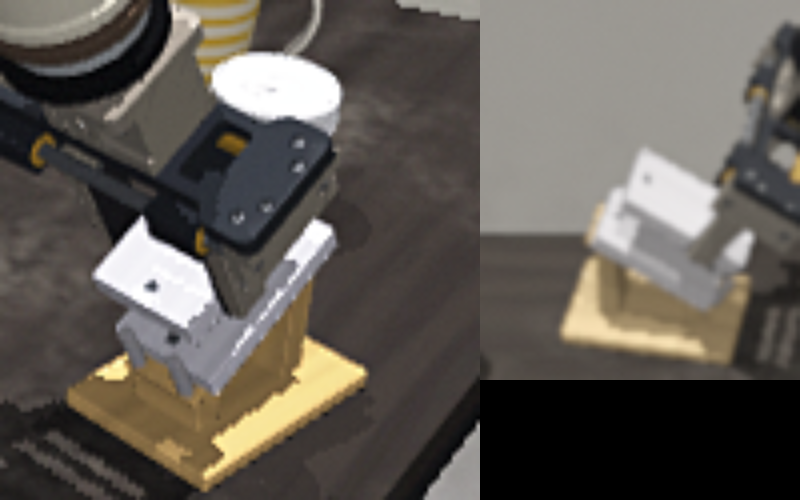

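View pics/wrist5.png

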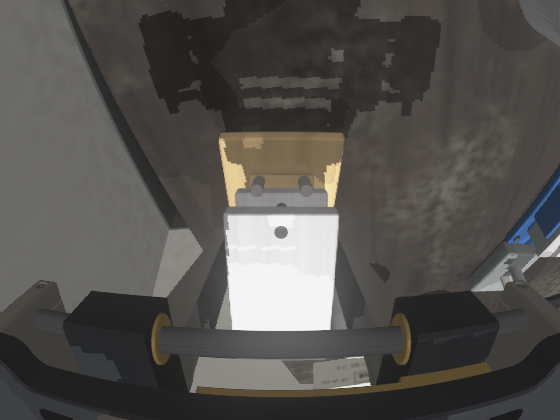

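Plate A came up alone: wrist force is −2.2 N and B remains on the ramp. The low corners in the wrist view are at about (225,209) and (338,209). I'll work out where A sits in the hand, and refine the jack.

Run:
```python
from h import *
crop("pics/wrist5.png","pics/c15.png",200,170,360,340,4)
crop("pics/scene5.png","pics/c16.png",210,140,350,260,5)
```

```text
(no output)
```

View pics/c15.png

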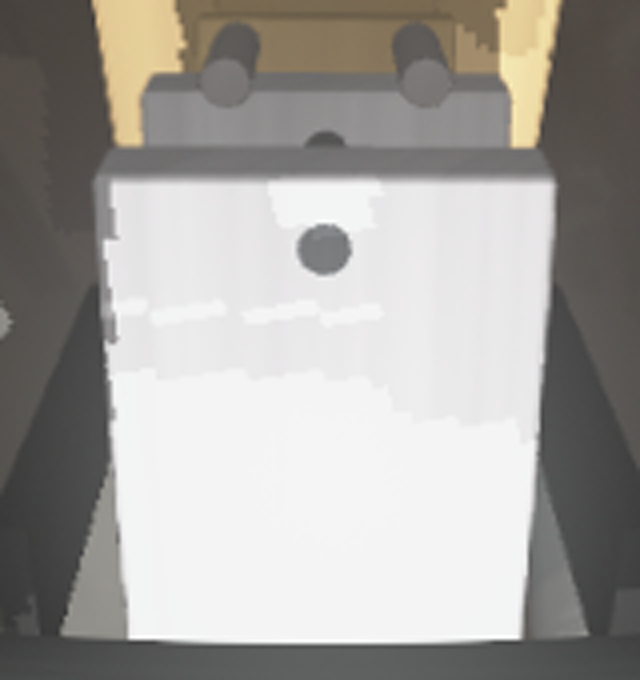

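```bash
cat > hand.py <<'E'
from h import *
import pickle
def toolray(n,uv):
    W,o=pickle.load(open(f"pics/wrist{n}.pkl","rb")); Re=R.from_rotvec(o["ee_rot"])
    a,d=ray(W,uv,True); return Re.inv().apply(a-o["eef_pos"]),Re.inv().apply(d)
def edge(n,u1,u2,w=60):
    (a,d),(b,e)=toolray(n,u1),toolray(n,u2)
    # points a+s d, b+t e, separation w, same z & y
    f=lambda q:np.r_[(a+q[0]*d-b-q[1]*e)[1:], np.linalg.norm(a+q[0]*d-b-q[1]*e)-w]
    r=least_squares(f,[150,150]); return a+r.x[0]*d,b+r.x[1]*e
E
python3 - <<'E'
from hand import *
print("top",edge(5,(224.25,214.5),(338.75,214.5)));print("bot",edge(5,(226.5,207),(336.5,207)))
# hole location in plate frame from wrist2
W,o=pickle.load(open("pics/wrist2.pkl","rb"))
q=[577.463,-229.645,71.985,-.13,.548]; M=R.from_euler('ZY',[q[3],-q[4]])
a,d=ray(W,(215+261/4,165+155/4),True); a=M.inv().apply(a-q[:3]);d=M.inv().apply(d); print("hole",a+d*(14-a[2])/d[2])
a,d=ray(W,(215+262/4,165+550/4),True); a=M.inv().apply(a-q[:3]);d=M.inv().apply(d); print("hole",a+d*(14-a[2])/d[2])
for z in(-9,-10,-11,-12,-13):
    a,d=toolray(5,(200+324/4,170+249/4)); print(z,(a+d*(z-a[2])/d[2]).round(1))
E
```

```text
top (array([-29.37476558, -29.18144606, -10.85655166]), array([ 30.62523416, -29.18448712, -10.85554656]))
bot (array([-29.36020223, -30.87858895,  -2.94855482]), array([ 30.63979711, -30.88349122,  -2.94706036]))
hole [-40.51475174  -0.23410368  14.        ]
hole [40.78681068 -0.23180621 14.        ]
-9 [  0.4 -18.6  -9. ]
-10 [  0.4 -19.  -10. ]
-11 [  0.4 -19.4 -11. ]
-12 [  0.4 -19.8 -12. ]
-13 [  0.4 -20.2 -13. ]
```

Run:
```python
from plan import *
import pickle
W=pickle.load(open("pics/wrist1.pkl","rb"))[0]
print("jarL",onz(W,(424,15),87,True),"jarR",onz(W,(297,266),87,True))
S=calibration("scene");print("dropper",onz(S,(283,295),68), "jarL",onz(S,(241,261),87),"decoy",onz(S,(152,268),20))
yaw=-.237; J=np.array([620,80.5,48.])
ux=np.array([np.cos(yaw),np.sin(yaw),0])
p=J-ux*(21+110); p[2]=150; print(p); go(p,yaw,0)
```

```text
jarL [414.86877919 -25.35414109  87.        ] jarR [ 739.74680869 -157.17970923   87.        ]
dropper [ 391.05472968 -147.22486331   68.        ] jarL [398.77397416 -34.07494149  87.        ] decoy [326.42970681 156.67203329  20.        ]
[492.66188091 111.25716868 150.        ]
slide [-0.325  2.245  0.399] twist [ 0.0311  0.1644 -0.0332] rows>= 8.3
```

>>> arm_command(
  increments=[
    {"slide":[-0.1,0,0.25],"twist":[0,0,0]},
    {"slide":[-0.2,0.2,0.5],"twist":[0.0062,0.0329,-0.0066]},
    {"slide":[-0.32,0.45,0.6],"twist":[0.0124,0.0658,-0.0132]},
    {"slide":[-0.32,0.7,0.6],"twist":[0.0187,0.0986,-0.02]},
    {"slide":[-0.32,0.9,0.6],"twist":[0.025,0.1315,-0.0266]},
    {"slide":[-0.32,1,0.6],"twist":[0.0311,0.1644,-0.0332]},
    {"slide":[-0.32,1,0.6],"twist":[0.0311,0.1644,-0.0332]},
    {"slide":[-0.32,1,0.6],"twist":[0.0311,0.1644,-0.0332]},
  ],
)

```text
clock: 4.65
eef_pos: [494.1, -74.3, 178.7]
ee_rot: [-2.464, -1.947, 0.0]
ft_force: [-0.2, 0.2, -2.8]
finger_gap: 59.9
```

>>> arm_command(
  increments=[
    {"slide":[0,0.25,0],"twist":[0,0,0]},
    {"slide":[0,0.5,0],"twist":[0,0,0]},
    {"slide":[0,0.75,0],"twist":[0,0,0]},
    {"slide":[0,1,0],"twist":[0,0,0]},
    {"slide":[0,1,0],"twist":[0,0,0]},
  ],
)

```text
clock: 5.07
eef_pos: [492.8, 80.2, 177.8]
ee_rot: [-2.458, -1.95, -0.003]
ft_force: [-1.1, 0.5, -2.2]
finger_gap: 59.8
```

Run:
```python
from plan import *
print(get_obs()["eef_pos"],get_obs()["ft_force"],get_obs()["joints"])
yaw=-.237; J=np.array([620,80.5,48.])
ux=np.array([np.cos(yaw),np.sin(yaw),0])
p=J-ux*(21+110); p[2]=150; print(p); go(p,yaw,0)
```

```text
[492.82271456  80.1730272  177.80240141] [-1.0741792   0.5222606  -2.15936011] [-0.08418536 -0.00779637  1.84728608  0.00459853  1.30347608 -1.42703624]
[492.66188091 111.25716868 150.        ]
slide [-0.001  0.207 -0.185] twist [-0.0014 -0.0003 -0.0025] rows>= 1.0
```

>>> arm_command(
  increments=[
    {"slide":[0,0.207,-0.185],"twist":[-0.0014,-0.0003,-0.0025]},
    {"slide":[0,0.207,-0.185],"twist":[-0.0014,-0.0003,-0.0025]},
    {"slide":[0,0.207,-0.185],"twist":[-0.0014,-0.0003,-0.0025]},
  ],
)

```text
clock: 5.32
eef_pos: [490.8, 111.1, 147.5]
ee_rot: [-2.465, -1.943, 0.005]
ft_force: [0.4, -0.6, -2.7]
finger_gap: 59.6
```

```bash
python3 snap.py 6 scene side wrist
```

```text
5.4667 [493.4 109.7 150.5] [2.4691e+00 1.9408e+00 1.4000e-03] [ 0.69  0.29 -2.08] 59.47019322211528 [-0.02  0.04  1.86 -0.    1.24 -1.35]
```

View pics/wrist6.png

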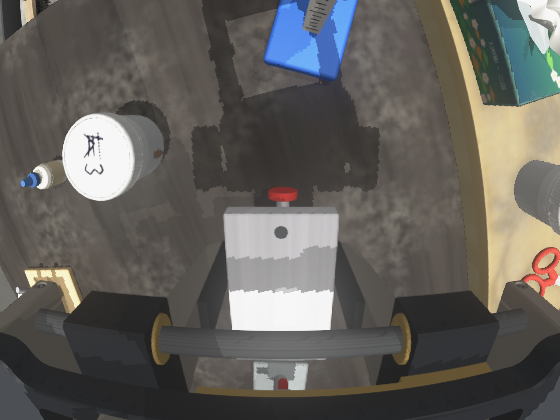

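View pics/side6.png

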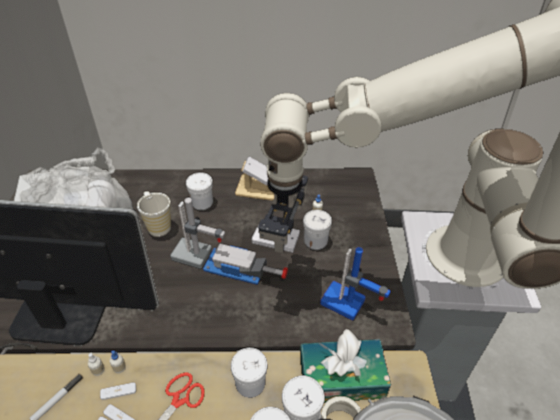

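Run:
```python
import cv2,numpy as np
im=cv2.imread("pics/wrist6.png")
a=cv2.resize(im[170:220,220:345],None,fx=6,fy=6,interpolation=2);b=cv2.resize(im[345:400,220:345],None,fx=6,fy=6,interpolation=2)
cv2.imwrite("pics/c17.png",np.vstack([a[:270],b[:330]]))
```

```text
(no output)
```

View pics/c17.png

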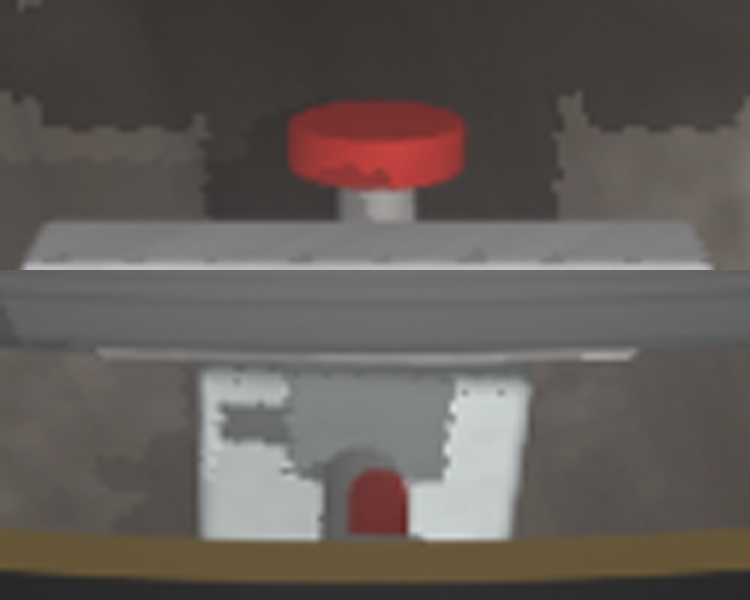

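Run:
```python
from h import *
import pickle
W,o=pickle.load(open("pics/wrist6.pkl","rb"))
print("disc",onz(W,(282.9,189.9),28,1))
L=[onz(W,u,48,1) for u in((253.8,363.3),(253.8,389.2))];Rr=[onz(W,u,48,1) for u in((308.3,363.3),(305.5,389.2))]
for a in(L,Rr): d=a[1]-a[0];print(a[0].round(1),a[1].round(1),np.arctan2(d[1],d[0]))
yaw=-.237;n=np.array([-np.sin(yaw),np.cos(yaw)])
print("lateral: L,R",[float(n@p[:2]) for p in L+Rr],"disc",n@onz(W,(282.9,189.9),28,1)[:2])
for y in(-.230,-.237,-.243):
    n=np.array([-np.sin(y),np.cos(y)]);print(y,n@[620,80.5], n@[620.3,79.5], n@[619.5,81.4],"disc",n@onz(W,(282.9,189.9),28,1)[:2],"plat",np.mean([n@p[:2] for p in L+Rr]))
```

```text
disc [483.76135272 114.27336729  28.        ]
[666.5  36.4  48. ] [711.3  23.2  48. ] -0.2862158576550291
[681.1  96.5  48. ] [726.   84.5  48. ] -0.2622783750753
lateral: L,R [191.88802873944837, 189.58967902104064, 253.73670870589712, 252.56068120657733] disc 224.6601922326583
-0.23 219.7262093897495 218.82093625180465 220.48852038348673 disc 221.55085275233998 plat 217.29969695731057
-0.237 223.81803947864537 222.9164290321651 224.57548774461873 disc 224.6601922326583 plat 221.94377441824088
-0.243 227.31660112868263 226.4181653015537 228.06985179284513 disc 227.31658440683276 plat 225.9157650803603
```

Run:
```python
from h import *
import pickle
W,o=pickle.load(open("pics/wrist6.pkl","rb"))
L=[onz(W,u,22,1) for u in((253.8,363.3),(253.8,389.2))];Rr=[onz(W,u,22,1) for u in((308.3,363.3),(305.5,389.2))]
for a in(L,Rr): d=a[1]-a[0];print(a[0].round(1),a[1].round(1),np.arctan2(d[1],d[0]))
D=onz(W,(282.9,189.9),28,1);m=(np.array(L)+Rr).mean(0)/2 if 0 else np.mean(L+Rr,0)
print("foot mid",m,"dir disc->foot",np.arctan2(*(m-D)[1::-1]) , np.linalg.norm(m-D))
for z in(84,89,94): p=onz(W,(283,382),z,1);print("pin",p,np.arctan2(*(p-D)[1::-1]))
y=np.arctan2(*(m-D)[1::-1]);print("jack origin",D[:2]+140*np.array([np.cos(y),np.sin(y)]))
```

```text
[690.7  27.5  22. ] [739.8  13.1  22. ] -0.2862158576550289
[706.7  93.4  22. ] [755.9  80.2  22. ] -0.26227837507529983
foot mid [723.29234163  53.53804377  22.        ] dir disc->foot -0.24832583038879225 247.18388736378728
pin [666.94358135  70.18149387  84.        ] -0.23620629218399425
pin [661.57231233  71.43535626  89.        ] -0.23641360144647763
pin [656.20104332  72.68921866  94.        ] -0.23663380284804178
jack origin [619.4668891   79.86395875]
```

```bash
cat > jk.py <<'E'
from plan import *
yaw=-.240; J=np.array([619.8,80.2,48.])
ux=np.array([np.cos(yaw),np.sin(yaw),0])
def jp(x,z,off=21): p=J+ux*(x-off); p[2]=z; return p
E
python3 - <<'E'
from jk import *
go(jp(-110,58),yaw,0); go(jp(0,58),yaw,0)
E
```

```text
slide [-0.005  0.011 -0.617] twist [ 0.0001  0.0004 -0.0005] rows>= 2.2
slide [ 0.707 -0.163 -0.617] twist [ 0.0001  0.0004 -0.0005] rows>= 3.4
```

>>> arm_command(
  increments=[
    {"slide":[-0.005,0.011,-0.25],"twist":[0,0.0004,-0.0005]},
    {"slide":[-0.005,0.011,-0.5],"twist":[0,0.0004,-0.0005]},
    {"slide":[-0.005,0.011,-0.617],"twist":[0,0.0004,-0.0005]},
    {"slide":[-0.005,0.011,-0.617],"twist":[0,0.0004,-0.0005]},
    {"slide":[0.1,-0.015,-0.617],"twist":[0,0.0004,-0.0005]},
    {"slide":[0.25,-0.052,-0.617],"twist":[0,0.0004,-0.0005]},
    {"slide":[0.4,-0.088,-0.617],"twist":[0,0.0004,-0.0005]},
    {"slide":[0.55,-0.125,-0.617],"twist":[0,0.0004,-0.0005]},
    {"slide":[0.65,-0.149,-0.617],"twist":[0,0.0004,-0.0005]},
    {"slide":[0.707,-0.163,-0.617],"twist":[0,0.0004,-0.0005]},
    {"slide":[0.707,-0.163,-0.617],"twist":[0,0.0004,-0.0005]},
    {"slide":[0.707,-0.163,-0.617],"twist":[0,0.0004,-0.0005]},
  ],
)

```text
clock: 6.47
eef_pos: [599.9, 84.7, 59.1]
ee_rot: [2.471, 1.938, 0.001]
ft_force: [-0.7, -0.4, -3.5]
finger_gap: 59.2
```

```bash
python3 snap.py 7 scene side wrist
python3 - <<'E'
from jk import *
import cv2
go(jp(0,51),yaw,0)
a=cv2.resize(cv2.imread("pics/scene7.png")[150:255,210:340],None,fx=4,fy=4,interpolation=2)
b=cv2.resize(cv2.imread("pics/side7.png")[195:285,165:300],None,fx=5,fy=5,interpolation=2)
cv2.imwrite("pics/c18.png",a);cv2.imwrite("pics/c19.png",b)
E
```

```text
6.6167 [598.5  85.5  58.1] [-2.4710e+00 -1.9396e+00  9.0000e-04] [ 0.37  0.48 -2.32] 59.56000178284525 [-0.06  0.4   1.63 -0.    1.11 -1.39]
slide [ 0.006 -0.002 -0.047] twist [ 0.     -0.0002 -0.0001] rows>= 0.2
```

View pics/c18.png

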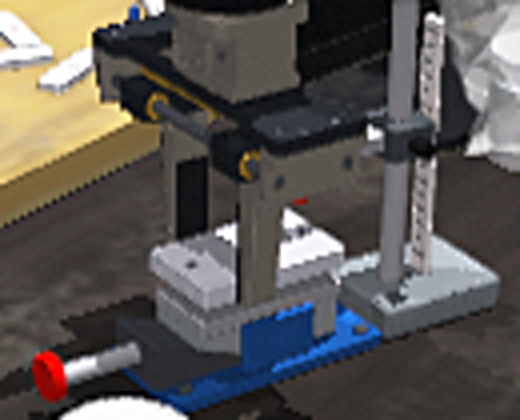

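View pics/c19.png

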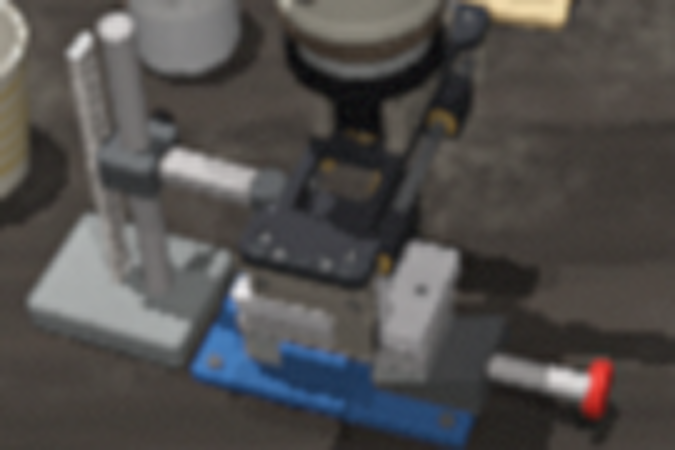

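View pics/wrist7.png

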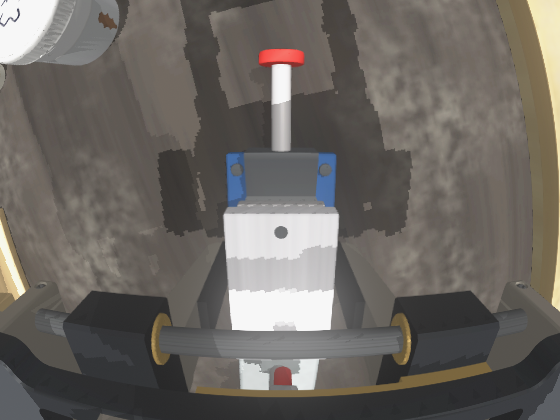

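>>> arm_command(
  increments=[
    {"slide":[0.006,-0.002,-0.02],"twist":[0,0,0]},
    {"slide":[0.006,-0.002,-0.037],"twist":[0,0,0]},
    {"slide":[0.006,-0.002,-0.047],"twist":[0,0,0]},
    {"slide":[0.006,-0.002,-0.047],"twist":[0,0,0]},
  ],
)

```text
clock: 6.95
eef_pos: [598.6, 85.3, 50.3]
ee_rot: [-2.47, -1.939, 0.003]
ft_force: [-0.0, 0.2, -2.8]
finger_gap: 59.4
```

Not touching yet, so I'll lower another 1.5 mm.

>>> arm_command(
  increments=[
    {"slide":[0.002,0,-0.005],"twist":[0,0,0]},
    {"slide":[0.002,0,-0.01],"twist":[0,0,0]},
    {"slide":[0.002,0,-0.01],"twist":[0,0,0]},
  ],
)

```text
clock: 7.2
eef_pos: [598.9, 85.4, 48.7]
ee_rot: [-2.47, -1.939, 0.003]
ft_force: [0.2, 0.2, -2.3]
finger_gap: 59.8
```

```bash
python3 snap.py 8 wrist
```

```text
7.25 [598.9  85.3  48.7] [-2.47   -1.9393  0.0027] [ 0.8   0.06 -2.79] 59.87123777382366 [-0.06  0.41  1.64 -0.    1.1  -1.39]
```

>>> arm_command(
  increments=[
    {"slide":[0,0,-0.005],"twist":[0,0,0]},
    {"slide":[0,0,-0.01],"twist":[0,0,0]},
    {"slide":[0,0,-0.01],"twist":[0,0,0]},
    {"slide":[0,0,-0.01],"twist":[0,0,0]},
  ],
)

```text
clock: 7.58
eef_pos: [599.2, 85.4, 48.2]
ee_rot: [-2.47, -1.94, 0.002]
ft_force: [-3.1, -0.6, 5.3]
finger_gap: 59.4
```

Contact: the vertical force went from −2.5 to +5.3 N. I'll release, rise and back off.

>>> arm_command(
  increments=[
    {"slide":[0,0,0.003],"twist":[0,0,0]},
    {"slide":[0,0,0.003],"twist":[0,0,0]},
    {"slide":[0,0,0.003],"twist":[0,0,0]},
    {"slide":[0,0,0.003],"twist":[0,0,0]},
    {"slide":[0,0,0.003],"twist":[0,0,0]},
  ],
  grip=85,
)

```text
clock: 8.0
eef_pos: [599.2, 85.3, 48.5]
ee_rot: [-2.47, -1.94, 0.002]
ft_force: [0.1, -0.4, 0.5]
finger_gap: 85.0
```

>>> arm_command(
  increments=[
    {"slide":[0,0,0.1],"twist":[0,0,0]},
    {"slide":[-0.1,0.025,0.25],"twist":[0,0,0]},
    {"slide":[-0.3,0.073,0.4],"twist":[0,0,0]},
    {"slide":[-0.55,0.135,0.6],"twist":[0,0,0]},
    {"slide":[-0.8,0.196,0.8],"twist":[0,0,0]},
    {"slide":[-0.8,0.196,0.8],"twist":[0,0,0]},
    {"slide":[-0.8,0.196,0.8],"twist":[0,0,0]},
  ],
)

```text
clock: 8.58
eef_pos: [479.1, 115.6, 171.4]
ee_rot: [2.468, 1.941, 0.004]
ft_force: [0.2, -0.8, -0.5]
finger_gap: 84.7
```

```bash
python3 snap.py 9 scene side wrist
python3 - <<'E'
import cv2
a=cv2.resize(cv2.imread("pics/scene9.png")[150:255,210:340],None,fx=4,fy=4,interpolation=2)
b=cv2.resize(cv2.imread("pics/side9.png")[195:285,165:300],None,fx=5,fy=5,interpolation=2)
cv2.imwrite("pics/c20.png",a);cv2.imwrite("pics/c21.png",b)
E
```

```text
8.7333 [479.6 114.5 167.9] [-2.4705 -1.9394  0.0026] [-0.52 -0.    0.57] 85.28325839956321 [-0.01 -0.01  1.87 -0.    1.28 -1.34]
```

View pics/c20.png

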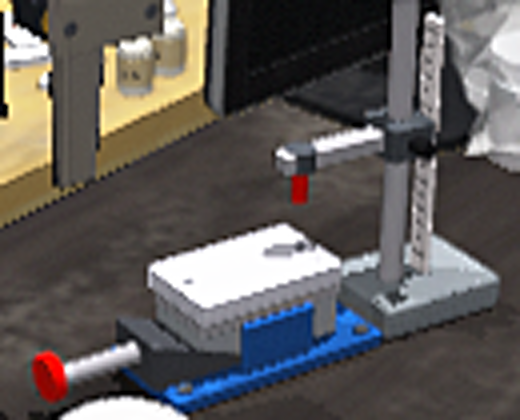

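View pics/c21.png

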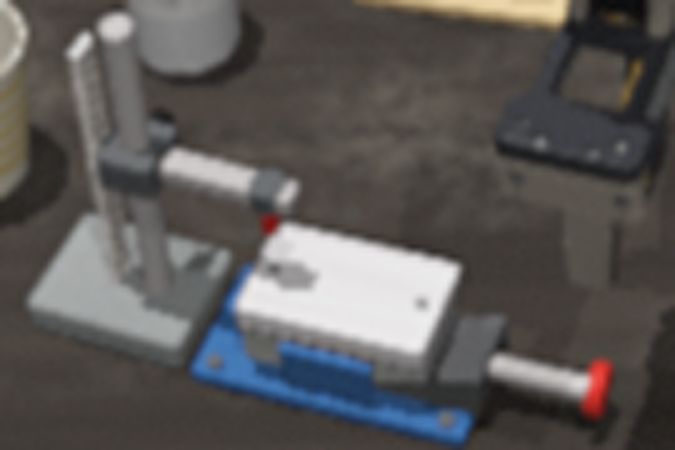

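View pics/wrist9.png

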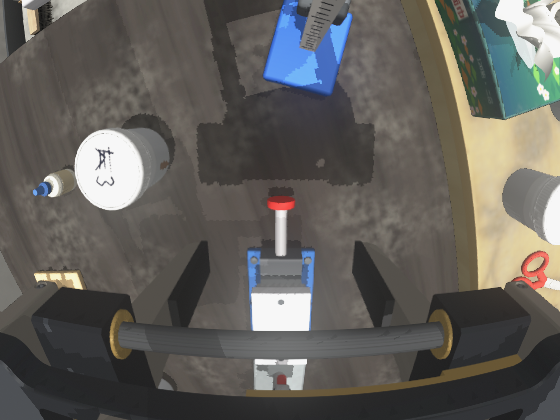

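Run:
```python
from cell import *
from h import *
S,D=calibration("scene"),calibration("side")
def fit(c,u,w,z):
    L=np.array([[-50,w,z],[-50,-w,z],[50,w,z],[50,-w,z]],float)
    def P(q):
        return R.from_euler('Z',q[2]).apply(L)+[q[0],q[1],0]
    r=least_squares(lambda q:(proj(c,P(q))-u).ravel(),[620,80,-.24]);return r.x.round(3),r.fun.round(1)
print("S plat",fit(S,[(249,222),(261,231.6),(282,211.6),(295,221)],26,48))
print("S plate",fit(S,[(247.5,217),(260,227.5),(281.3,206),(295,216.3)],30,62))
print("D plat",fit(D,[(250,268.3),(255,252.5),(213.3,258.3),(220,244.2)],26,48))
print("D plate",fit(D,[(248.6,266.6),(257.2,248),(212.4,256.6),(221,239.8)],30,62))
```

```text
S plat (array([ 6.13141e+02,  7.39200e+01, -2.30000e-01]), array([-0.7,  0.6, -0.2,  0.1,  0.5,  0.1,  0.4, -0.9]))
S plate (array([ 6.10276e+02,  7.43710e+01, -2.54000e-01]), array([-1.1, -0.3,  0.3, -0.2, -0. ,  0.4,  0.9, -0.1]))
D plat (array([ 6.16372e+02,  8.24710e+01, -2.34000e-01]), array([-0.4, -0.5,  1.1,  0.1, -0.7,  0.5,  0. , -0.1]))
D plate (array([ 6.14884e+02,  8.37780e+01, -2.53000e-01]), array([ 0.5, -0.5, -0.1,  0.7, -0.4, -0.1,  0. , -0.1]))
```

>>> arm_command(
  increments=[
    {"slide":[0.25,-0.061,0.05],"twist":[0,0,0]},
    {"slide":[0.5,-0.121,0.05],"twist":[0,0,0]},
    {"slide":[0.73,-0.178,0.05],"twist":[0,0,0]},
    {"slide":[0.73,-0.178,0.05],"twist":[0,0,0]},
    {"slide":[0.73,-0.178,0.05],"twist":[0,0,0]},
  ],
)

```text
clock: 9.15
eef_pos: [589.8, 86.7, 172.4]
ee_rot: [-2.47, -1.936, 0.008]
ft_force: [0.0, 0.9, 1.1]
finger_gap: 85.1
```

```bash
python3 snap.py 10 wrist; python3 -c "
from h import *
crop('pics/wrist10.png','pics/c22.png',205,100,365,340,2.5)
crop('pics/wrist10.png','pics/c23.png',220,165,350,310,4)"
```

```text
9.2 [588.8  87.3 173.1] [-2.4693 -1.9366  0.0071] [-0.89 -1.02  0.24] 85.18428246676923 [-0.06  0.25  1.58 -0.    1.32 -1.39]
```

View pics/wrist10.png

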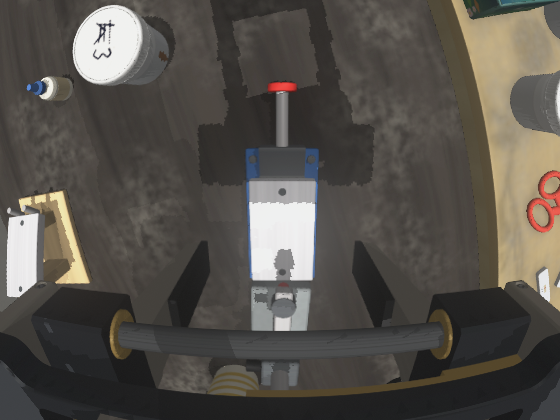

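View pics/c23.png

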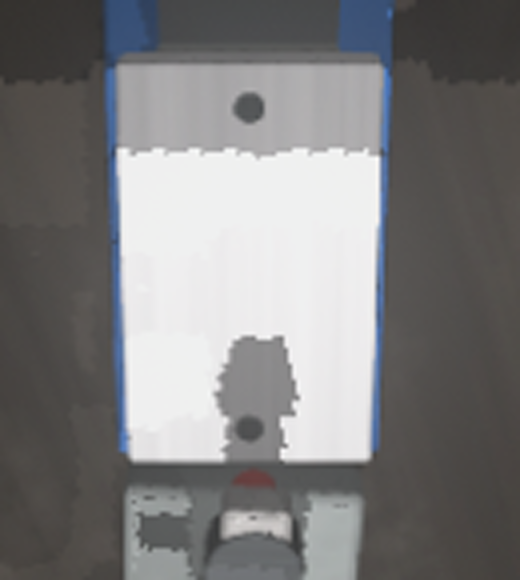

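View pics/c22.png

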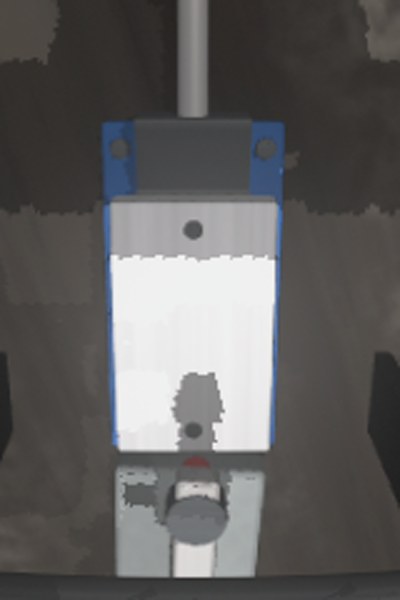

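Run:
```python
from h import *
import pickle
W,o=pickle.load(open("pics/wrist10.pkl","rb"))
def fit(u,l,w,z):
    L=np.array([[-l,-w,0],[-l,w,0],[l,-w,0],[l,w,0]],float)
    P=lambda q:R.from_euler('Z',q[2]).apply(L)+[q[0],q[1],q[3] if z is None else z]
    r=least_squares(lambda q:(proj(W,P(q),1)-u).ravel(),[620,80,-.24,30]);return r.x.round(3),r.fun.round(1)
pl=[(249.25,181.25),(316,181.25),(252.5,280.25),(312.5,280.25)]
b=[(246.2,148.8),(318.6,148.8),(249.8,278),(315,278.8)]
for z in(None,62):print("plate",fit(pl,50,30,z))
for z in(None,8,10,12):print("base",fit(b,75,38,z))
```

```text
plate (array([ 6.1844e+02,  8.1436e+01, -2.4100e-01,  6.0278e+01]), array([-0.2,  0.1,  0.2,  0.1, -0.1, -0.1,  0.1, -0.1]))
plate (array([ 6.1786e+02,  8.1571e+01, -2.4100e-01,  3.0000e+01]), array([-0.4, -0.2,  0.4, -0.2, -0.3,  0.2,  0.3,  0.2]))
base (array([ 6.19884e+02,  8.10980e+01, -2.41000e-01,  9.13400e+00]), array([-0.5,  0.1,  0.6,  0.1,  0.1,  0.3, -0.3, -0.5]))
base (array([ 6.20188e+02,  8.10270e+01, -2.41000e-01,  3.00000e+01]), array([-0.3,  0.3,  0.5,  0.3,  0.2,  0. , -0.4, -0.8]))
base (array([ 6.19651e+02,  8.11520e+01, -2.41000e-01,  3.00000e+01]), array([-0.6, -0.1,  0.7, -0. ,  0.1,  0.5, -0.2, -0.4]))
base (array([ 6.19116e+02,  8.12770e+01, -2.41000e-01,  3.00000e+01]), array([-0.8, -0.4,  0.9, -0.3, -0.1,  0.9, -0.1,  0.1]))
```

Run:
```python
from plan import *
n=np.array([-.4957,.0653,.866]); g=np.array([556.7,-227.7,64.9])-14*n; print(g,g+60*n,g+110*n)
go(g+110*n,-.131,np.pi/6)
```

```text
[ 563.6398 -228.6142   52.776 ] [ 533.8978 -224.6962  104.736 ] [ 509.1128 -221.4312  148.036 ]
slide [-0.532 -2.058 -0.167] twist [-0.0307 -0.1657  0.0342] rows>= 7.7
```

>>> arm_command(
  increments=[
    {"slide":[-0.15,-0.2,0.1],"twist":[0,0,0]},
    {"slide":[-0.28,-0.4,0.15],"twist":[-0.006,-0.033,0.007]},
    {"slide":[-0.41,-0.6,0.15],"twist":[-0.012,-0.066,0.014]},
    {"slide":[-0.532,-0.8,0.15],"twist":[-0.018,-0.099,0.02]},
    {"slide":[-0.532,-1,0.15],"twist":[-0.025,-0.133,0.027]},
    {"slide":[-0.532,-1,0.15],"twist":[-0.031,-0.166,0.034]},
    {"slide":[-0.532,-1,0.15],"twist":[-0.031,-0.166,0.034]},
  ],
  grip=91,
)

```text
clock: 9.78
eef_pos: [503.2, -61.3, 189.4]
ee_rot: [2.043, 1.785, 0.476]
ft_force: [-1.4, 0.3, -1.0]
finger_gap: 91.0
```

>>> arm_command(
  increments=[
    {"slide":[0,-0.25,-0.05],"twist":[0,0,0]},
    {"slide":[0,-0.5,-0.1],"twist":[0,0,0]},
    {"slide":[0,-0.75,-0.2],"twist":[0,0,0]},
    {"slide":[0,-1,-0.3],"twist":[0,0,0]},
    {"slide":[0,-1,-0.3],"twist":[0,0,0]},
  ],
)

```text
clock: 10.2
eef_pos: [502.5, -215.6, 142.1]
ee_rot: [2.051, 1.782, 0.473]
ft_force: [-0.1, 0.6, 0.3]
finger_gap: 91.0
```

```bash
python3 snap.py 11 wrist
python3 - <<'E'
from plan import *
n=np.array([-.4957,.0653,.866]); g=np.array([556.7,-227.7,64.9])-14*n
go(g+60*n,-.131,np.pi/6)
crop("pics/wrist11.png","pics/c24.png",215,125,345,285,3.75)
E
```

```text
10.25 [ 502.8 -213.1  142.9] [2.051  1.7838 0.4754] [-0.43  0.36  0.49] 91.09816531480506 [-0.82 -0.21  2.19  0.45  0.8  -2.51]
slide [ 0.207 -0.078 -0.255] twist [-0.0022 -0.0027  0.0021] rows>= 1.2
```

View pics/c24.png

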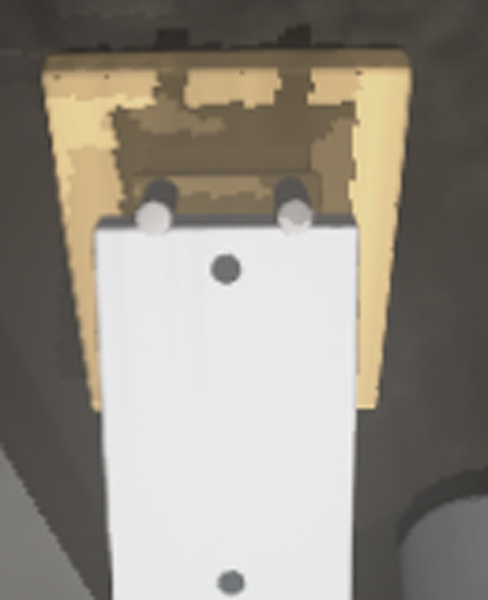

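Run:
```python
from h import *
import pickle
W,o=pickle.load(open("pics/wrist11.pkl","rb"))
L=np.array([[-50,30,14],[-50,-30,14],[-40.6,0,14],[40.6,0,14]],float)
u=np.array([(358,226),(95,228),(226,268),(231,582)])/3.75+[215,125]
tp=lambda q:R.from_euler('ZY',[q[3],-q[4]]).apply(L)+q[:3]
r=least_squares(lambda q:(proj(W,tp(q),True)-u).ravel(),[575,-230,60,-.13,.52]);print(r.x.round(3),r.fun.round(2))
r=least_squares(lambda q:(proj(W,tp([*q,np.pi/6]),True)-u).ravel(),[575,-230,60,-.13]);print(r.x.round(3),r.fun.round(2))
print("expected",np.array([576.5,-229.6,72.2])-14*np.array([-.4957,.0653,.866]))
```

```text
[ 5.83394e+02 -2.30652e+02  6.01780e+01 -1.32000e-01  5.36000e-01] [-0.04  0.06 -0.07  0.13  0.14 -0.2  -0.03  0.01]
[ 5.82723e+02 -2.30549e+02  6.05280e+01 -1.32000e-01] [ 0.12  0.1  -0.23  0.16  0.14 -0.15 -0.03 -0.13]
expected [ 583.4398 -230.5142   60.076 ]
```

Plate B is exactly where expected.

>>> arm_command(
  increments=[
    {"slide":[0.1,-0.04,-0.12],"twist":[-0.0022,-0.0027,0.0021]},
    {"slide":[0.207,-0.078,-0.255],"twist":[-0.0022,-0.0027,0.0021]},
    {"slide":[0.207,-0.078,-0.255],"twist":[-0.0022,-0.0027,0.0021]},
    {"slide":[0.207,-0.078,-0.255],"twist":[-0.0022,-0.0027,0.0021]},
  ],
)

```text
clock: 10.58
eef_pos: [534.3, -222.4, 103.7]
ee_rot: [2.038, 1.791, 0.48]
ft_force: [-0.3, 0.8, 0.6]
finger_gap: 90.9
```

Run:
```python
from plan import *
n=np.array([-.4957,.0653,.866]); g=np.array([556.7,-227.7,64.9])-14*n
print(get_obs()["eef_pos"]);go(g,-.131,np.pi/6)
```

```text
[ 534.28660786 -222.43834675  103.70022969]
slide [ 0.196 -0.041 -0.339] twist [-0.0011 -0.0009 -0.001 ] rows>= 1.4
```

>>> arm_command(
  increments=[
    {"slide":[0.1,-0.021,-0.17],"twist":[-0.0011,-0.0009,-0.001]},
    {"slide":[0.196,-0.041,-0.339],"twist":[-0.0011,-0.0009,-0.001]},
    {"slide":[0.196,-0.041,-0.339],"twist":[-0.0011,-0.0009,-0.001]},
    {"slide":[0.196,-0.041,-0.339],"twist":[-0.0011,-0.0009,-0.001]},
    {"slide":[0.196,-0.041,-0.339],"twist":[-0.0011,-0.0009,-0.001]},
  ],
)

```text
clock: 11.0
eef_pos: [564.6, -228.5, 55.3]
ee_rot: [2.033, 1.785, 0.479]
ft_force: [0.7, -0.3, 0.0]
finger_gap: 90.8
```

Run:
```python
from plan import *
n=np.array([-.4957,.0653,.866]); g=np.array([556.7,-227.7,64.9])-14*n
print(get_obs()["eef_pos"],get_obs()["ft_force"]);go(g,-.131,np.pi/6)
```

```text
[ 564.59860498 -228.51503582   55.34968176] [ 0.6571494  -0.32432307  0.0466416 ]
slide [-0.006 -0.001 -0.017] twist [ 0.0005  0.0007 -0.0004] rows>= 0.1
```

>>> arm_command(
  increments=[
    {"slide":[-0.006,0,-0.012],"twist":[0,0,0]},
    {"slide":[-0.006,0,-0.012],"twist":[0,0,0]},
    {"slide":[-0.006,0,-0.012],"twist":[0,0,0]},
    {"slide":[-0.006,0,-0.012],"twist":[0,0,0]},
    {"slide":[-0.006,0,-0.012],"twist":[0,0,0]},
    {"slide":[-0.006,0,-0.012],"twist":[0,0,0]},
    {"slide":[-0.006,0,-0.012],"twist":[0,0,0]},
  ],
  grip=50,
  force=45,
)

```text
clock: 11.58
eef_pos: [563.8, -228.7, 54.2]
ee_rot: [2.032, 1.785, 0.479]
ft_force: [-6.2, 1.1, 7.7]
finger_gap: 59.6
```

>>> arm_command(
  increments=[
    {"slide":[-0.02,0.003,0.035],"twist":[0,0,0]},
    {"slide":[-0.05,0.006,0.087],"twist":[0,0,0]},
    {"slide":[-0.1,0.013,0.173],"twist":[0,0,0]},
    {"slide":[-0.2,0.026,0.346],"twist":[0,0,0]},
    {"slide":[-0.2,0.026,0.346],"twist":[0,0,0]},
  ],
)

```text
clock: 12.0
eef_pos: [533.9, -225.8, 109.9]
ee_rot: [2.028, 1.783, 0.479]
ft_force: [1.2, -0.6, -1.2]
finger_gap: 59.6
```

```bash
python3 snap.py 12 wrist
python3 - <<'E'
from jk import *
crop("pics/wrist12.png","pics/c25.png",200,170,360,340,4)
p=jp(-110,150);go(p,yaw,0)
E
```

```text
12.05 [ 534.  -225.7  108.3] [2.0289 1.7829 0.4786] [ 0.13 -0.78 -2.31] 59.432302125491766 [-0.79 -0.05  2.14  0.5   0.68 -2.56]
slide [-0.276  2.247  0.278] twist [ 0.0323  0.1655 -0.0345] rows>= 8.2
```

View pics/c25.png

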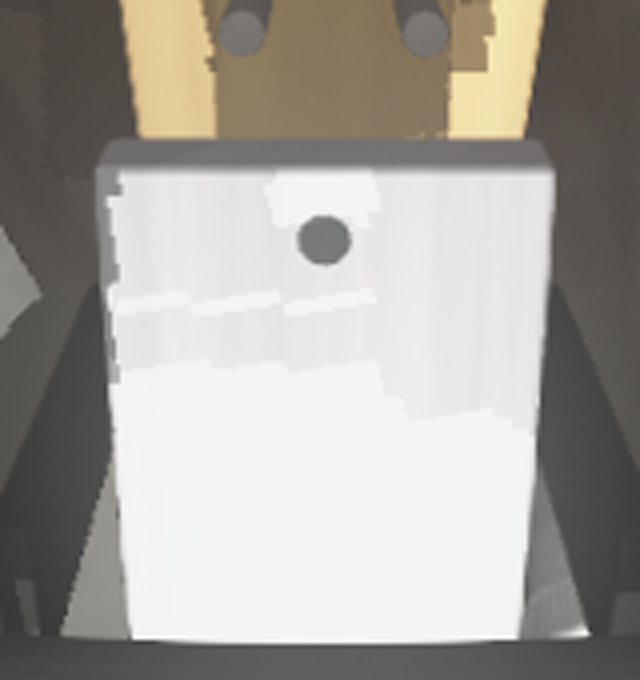

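Plate B is in hand (−2.3 N) and sits about 1.3 mm further back in the fingers than A did, with the hole at crop y 240 instead of 249. I'll compensate for that.

>>> arm_command(
  increments=[
    {"slide":[-0.1,0,0.2],"twist":[0,0,0]},
    {"slide":[-0.2,0.2,0.4],"twist":[0.0065,0.0331,-0.0069]},
    {"slide":[-0.276,0.45,0.48],"twist":[0.013,0.0662,-0.0138]},
    {"slide":[-0.276,0.7,0.48],"twist":[0.0194,0.0993,-0.0207]},
    {"slide":[-0.276,0.9,0.48],"twist":[0.026,0.1324,-0.0276]},
    {"slide":[-0.276,1,0.48],"twist":[0.0323,0.1655,-0.0345]},
    {"slide":[-0.276,1,0.48],"twist":[0.0323,0.1655,-0.0345]},
    {"slide":[-0.276,1,0.48],"twist":[0.0323,0.1655,-0.0345]},
  ],
)

```text
clock: 12.72
eef_pos: [492.9, -74.3, 178.0]
ee_rot: [-2.465, -1.942, 0.002]
ft_force: [-1.2, -1.0, -2.8]
finger_gap: 59.5
```

>>> arm_command(
  increments=[
    {"slide":[0,0.25,0],"twist":[0,0,0]},
    {"slide":[0,0.5,0],"twist":[0,0,0]},
    {"slide":[0,0.75,0],"twist":[0,0,0]},
    {"slide":[0,1,0],"twist":[0,0,0]},
    {"slide":[0,1,0],"twist":[0,0,0]},
  ],
)

```text
clock: 13.13
eef_pos: [491.4, 80.3, 177.0]
ee_rot: [-2.459, -1.945, -0.001]
ft_force: [0.3, 0.0, -2.5]
finger_gap: 59.5
```

Run:
```python
from jk import *
yaw=-.241
T=np.array([600.3,85.1,0]); print(get_obs()["eef_pos"],get_obs()["ft_force"])
a=T-110*ux; a[2]=72; go(a,yaw,0)
```

```text
[491.36442135  80.32249543 177.00757806] [ 0.25915217  0.02832591 -2.46361757]
slide [ 0.014  0.206 -0.7  ] twist [-0.0017 -0.0012 -0.0028] rows>= 2.6
```

>>> arm_command(
  increments=[
    {"slide":[0.005,0.1,-0.25],"twist":[-0.0017,-0.0012,-0.0028]},
    {"slide":[0.014,0.206,-0.5],"twist":[-0.0017,-0.0012,-0.0028]},
    {"slide":[0.014,0.206,-0.72],"twist":[-0.0017,-0.0012,-0.0028]},
    {"slide":[0.014,0.206,-0.73],"twist":[-0.0017,-0.0012,-0.0028]},
    {"slide":[0.014,0.206,-0.73],"twist":[-0.0017,-0.0012,-0.0028]},
    {"slide":[0.014,0.206,-0.73],"twist":[-0.0017,-0.0012,-0.0028]},
  ],
)

```text
clock: 13.63
eef_pos: [494.7, 110.1, 69.1]
ee_rot: [2.472, 1.935, 0.003]
ft_force: [0.7, 0.7, -2.7]
finger_gap: 59.6
```

```bash
python3 snap.py 13 side scene
python3 - <<'E'
from jk import *
yaw=-.241
T=np.array([600.3,85.1,66.]); print(get_obs()["eef_pos"],get_obs()["ft_force"])
go(T,yaw,0)
crop("pics/scene13.png","pics/c26.png",190,140,350,260,5)
E
```

```text
13.7333 [495.9 110.3  70.3] [2.4706 1.9345 0.0067] [-0.14  0.18 -1.35] 59.646279825516444 [-0.02  0.15  1.91 -0.    1.07 -1.35]
[495.91569381 110.28598883  70.34421311] [-0.13573143  0.1849856  -1.35083478]
slide [ 0.696 -0.168 -0.029] twist [0.0001 0.0018 0.0004] rows>= 2.6
```

View pics/c26.png

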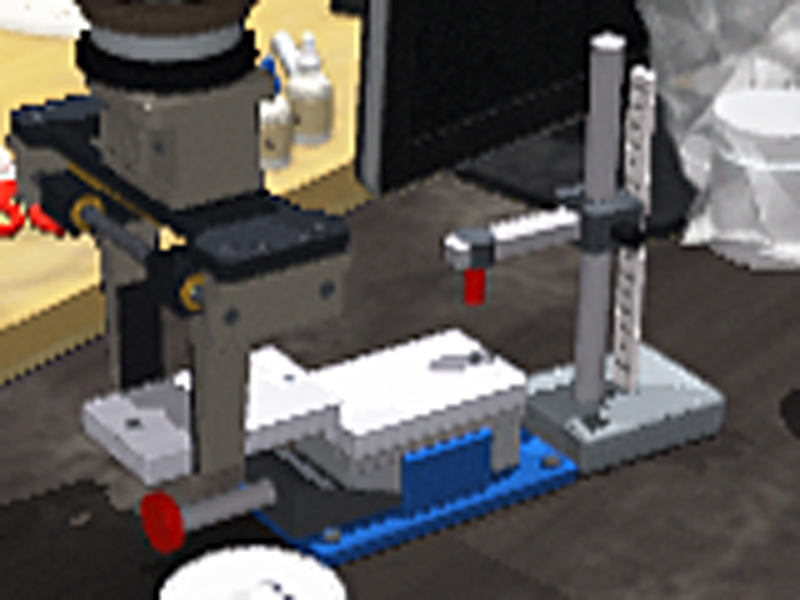

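>>> arm_command(
  increments=[
    {"slide":[0.01,-0.002,-0.025],"twist":[0.0001,0.0018,0.0004]},
    {"slide":[0.1,-0.024,-0.025],"twist":[0.0001,0.0018,0.0004]},
    {"slide":[0.25,-0.06,-0.025],"twist":[0.0001,0.0018,0.0004]},
    {"slide":[0.4,-0.097,-0.025],"twist":[0.0001,0.0018,0.0004]},
    {"slide":[0.55,-0.133,-0.025],"twist":[0.0001,0.0018,0.0004]},
    {"slide":[0.65,-0.157,-0.025],"twist":[0.0001,0.0018,0.0004]},
    {"slide":[0.696,-0.168,-0.025],"twist":[0.0001,0.0018,0.0004]},
    {"slide":[0.696,-0.168,-0.025],"twist":[0.0001,0.0018,0.0004]},
    {"slide":[0.696,-0.168,-0.025],"twist":[0.0001,0.0018,0.0004]},
  ],
)

```text
clock: 14.48
eef_pos: [600.2, 85.0, 66.9]
ee_rot: [-2.472, -1.938, -0.0]
ft_force: [-1.0, 0.1, -3.0]
finger_gap: 59.7
```

```bash
python3 snap.py 14 wrist scene side
python3 - <<'E'
from jk import *
yaw=-.241
T=np.array([600.3,85.1,63.]); print(get_obs()["eef_pos"],get_obs()["ft_force"])
go(T,yaw,0)
crop("pics/scene14.png","pics/c27.png",210,140,350,260,5)
crop("pics/wrist14.png","pics/c28.png",200,130,360,250,5)
E
```

```text
14.6333 [599.3  85.5  66.5] [-2.4713e+00 -1.9385e+00  1.0000e-03] [-0.43  0.15 -4.1 ] 59.30362093401405 [-0.06  0.39  1.63  0.    1.13 -1.39]
[599.29662419  85.48407491  66.53172347] [-0.43267115  0.14837147 -4.09958187]
slide [ 0.007 -0.003 -0.024] twist [-0.0001 -0.0003 -0.0002] rows>= 0.1
```

View pics/c27.png

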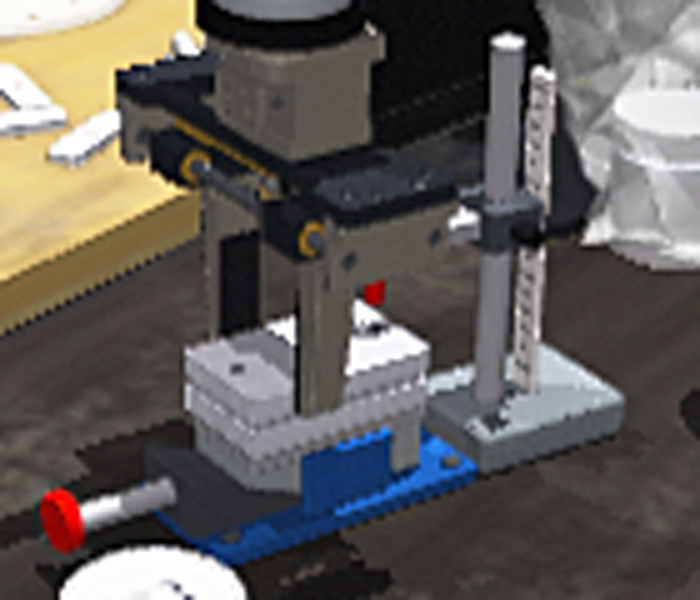

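View pics/c28.png

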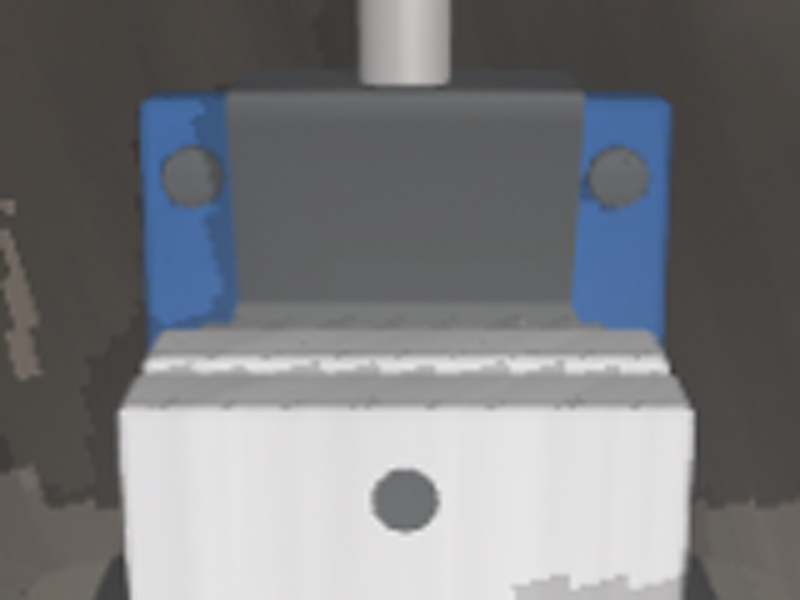

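Run:
```python
from hand import *
f=lambda x,y:(200+x/5,130+y/5)
print("Btop",edge(14,f(118,408),f(694,408))[0]);print("Bbot",edge(14,f(139,375),f(675,375))[0]);print("Atop",edge(14,f(144,355),f(669,355))[0])
# centre offset B using rays at assumed z
W,o=pickle.load(open("pics/wrist14.pkl","rb"));print(o["eef_pos"])
for z in(-11,-11.5):
    a,d=toolray(14,f(406,408));print("Btop y",(a+d*(z-a[2])/d[2])[1])
for z in(4.5,5.5,6.5,7.5):
    a,d=toolray(14,f(406,355));print("Atop y z",z,(a+d*(z-a[2])/d[2])[1])
```

```text
Btop [-29.5588379  -31.43674515 -11.34444026]
Bbot [-29.42798894 -31.0741767    1.8959252 ]
Atop [-29.47862874 -32.16620088   6.23079159]
[600.2127393   85.04719401  66.94471077]
Btop y -31.352053888411383
Btop y -31.51227419857853
Atop y z 4.5 -32.62828299858943
Atop y z 5.5 -32.3434264604721
Atop y z 6.5 -32.058569922354785
Atop y z 7.5 -31.773713384237453
```

>>> arm_command(
  increments=[
    {"slide":[-0.004,0,-0.012],"twist":[0,0,0]},
    {"slide":[-0.004,0,-0.02],"twist":[0,0,0]},
    {"slide":[-0.004,0,-0.024],"twist":[0,0,0]},
    {"slide":[-0.004,0,-0.024],"twist":[0,0,0]},
  ],
)

```text
clock: 14.97
eef_pos: [598.3, 85.7, 63.4]
ee_rot: [-2.471, -1.939, 0.002]
ft_force: [-2.7, 0.7, 2.0]
finger_gap: 59.9
```

```bash
python3 -c "
from cell import *
o=get_obs();print(o['eef_pos'],o['ft_force'])"
```

```text
[598.31939646  85.72568416  63.35513849] [-2.70960671  0.68003461  1.98965452]
```

Contact. Release, then settle lower to square both plates together: open, drop about 7 mm so the pads span both plates, and close lightly.

>>> arm_command(
  increments=[
    {"slide":[0,0,0],"twist":[0,0,0]},
    {"slide":[0,0,0],"twist":[0,0,0]},
    {"slide":[0,0,0],"twist":[0,0,0]},
    {"slide":[0,0,0],"twist":[0,0,0]},
    {"slide":[0,0,0.1],"twist":[0,0,0]},
    {"slide":[-0.1,0.025,0.25],"twist":[0,0,0]},
    {"slide":[-0.1,0.025,0.45],"twist":[0,0,0]},
    {"slide":[-0.1,0.025,0.7],"twist":[0,0,0]},
    {"slide":[-0.1,0.025,0.75],"twist":[0,0,0]},
    {"slide":[-0.1,0.025,0.75],"twist":[0,0,0]},
  ],
  grip=85,
)

```text
clock: 15.8
eef_pos: [586.1, 89.4, 180.1]
ee_rot: [2.468, 1.937, 0.008]
ft_force: [1.1, -0.4, -0.6]
finger_gap: 84.8
```

```bash
python3 snap.py 15 wrist scene side
python3 - <<'E'
from h import *
crop("pics/scene15.png","pics/c29.png",210,140,350,260,5)
crop("pics/wrist15.png","pics/c30.png",220,120,350,310,3.1 if 0 else 3)
crop("pics/side15.png","pics/c31.png",165,190,295,285,5)
E
```

```text
15.95 [582.4  89.5 174. ] [-2.4695 -1.9373  0.0047] [ 0.24 -0.93 -1.54] 84.96472202012563 [-0.05  0.23  1.6   0.    1.32 -1.38]
```

View pics/c29.png

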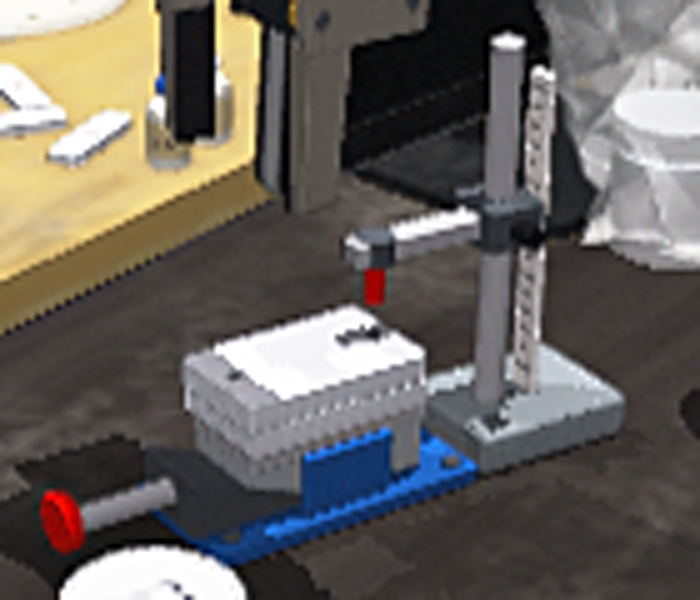

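View pics/c30.png

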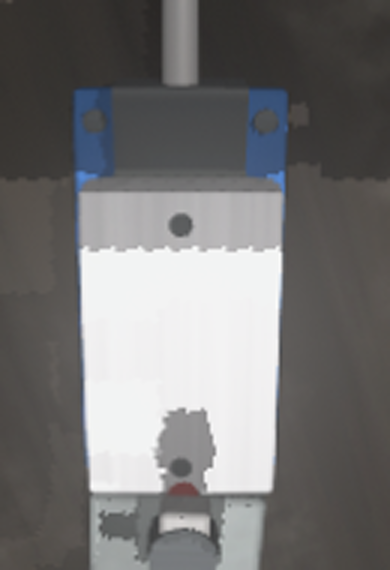

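View pics/c31.png

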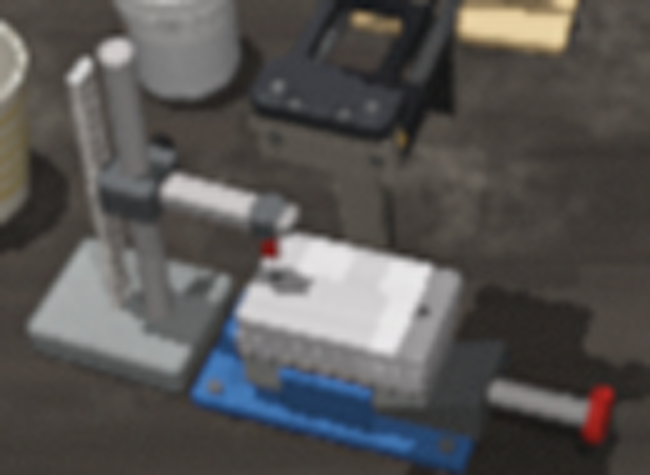

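Run:
```python
from h import *
import pickle
W,o=pickle.load(open("pics/wrist15.pkl","rb"))
L=np.array([[-50,-30,0],[-50,30,0],[50,-30,0],[50,30,0]],float)
u=[(246.3,184),(314,184),(250,284.3),(310.7,283.7)]
P=lambda q:R.from_euler('Z',q[2]).apply(L)+[q[0],q[1],q[3]]
r=least_squares(lambda q:(proj(W,P(q),1)-u).ravel(),[620,80,-.24,74]);print(r.x,r.fun.round(1))
r=least_squares(lambda q:(proj(W,P([*q,76]),1)-u).ravel(),[620,80,-.24]);print(r.x)
b=[onz(W,(245,150),9.1,1),onz(W,(315.7,150),9.1,1)];m=np.mean(b,0);print("base end mid",m,"jack c",m[:2]+75*np.array([np.cos(-.241),np.sin(-.241)]))
```

```text
[ 6.16685869e+02  8.17388085e+01 -2.38389935e-01  7.43445663e+01] [-0.5  0.3  0.4  0.1 -0.1 -0.5  0.2  0. ]
[ 6.16093417e+02  8.18843701e+01 -2.38391903e-01]
base end mid [546.94565246  98.96417463   9.1       ] jack c [619.77813645  81.06363623]
```

Run:
```python
from plan import *
for z in(100,56): go([598.2,85.9,z],-.241,0)
```

```text
slide [ 0.105 -0.024 -0.494] twist [-0.0001 -0.0013 -0.0002] rows>= 1.8
slide [ 0.105 -0.024 -0.787] twist [-0.0001 -0.0013 -0.0002] rows>= 2.9
```

>>> arm_command(
  increments=[
    {"slide":[0.06,-0.014,-0.1],"twist":[0,-0.0013,0]},
    {"slide":[0.105,-0.024,-0.3],"twist":[0,-0.0013,0]},
    {"slide":[0.105,-0.024,-0.494],"twist":[0,-0.0013,0]},
    {"slide":[0.105,-0.024,-0.494],"twist":[0,-0.0013,0]},
    {"slide":[0.105,-0.024,-0.494],"twist":[0,-0.0013,0]},
  ],
)

```text
clock: 16.37
eef_pos: [595.3, 86.0, 96.6]
ee_rot: [-2.468, -1.936, 0.009]
ft_force: [0.8, -0.4, 0.6]
finger_gap: 85.2
```

Run:
```python
from plan import *
print(get_obs()["eef_pos"]); go([598.2,85.9,56],-.241,0)
```

```text
[595.32475207  85.96777493  96.56623311]
slide [ 0.019 -0.    -0.27 ] twist [-0.0003 -0.0024 -0.0002] rows>= 1.0
```

>>> arm_command(
  increments=[
    {"slide":[0.019,0,-0.13],"twist":[0,-0.0024,0]},
    {"slide":[0.019,0,-0.26],"twist":[0,-0.0024,0]},
    {"slide":[0.019,0,-0.26],"twist":[0,-0.0024,0]},
    {"slide":[0.019,0,-0.26],"twist":[0,-0.0024,0]},
    {"slide":[0.019,0,-0.26],"twist":[0,-0.0024,0]},
    {"slide":[0.019,0,-0.26],"twist":[0,-0.0024,0]},
  ],
)

```text
clock: 16.87
eef_pos: [599.7, 86.0, 59.8]
ee_rot: [2.471, 1.938, 0.005]
ft_force: [-0.6, -0.1, -0.6]
finger_gap: 84.9
```

```bash
python3 snap.py 16 scene side
python3 - <<'E'
from plan import *
go([598.2,85.9,56],-.241,0)
crop("pics/scene16.png","pics/c32.png",210,140,350,260,5)
E
```

```text
16.9667 [599.3  86.   59.3] [2.4709 1.9385 0.0039] [ 0.33 -0.35  1.28] 85.41977375375923 [-0.06  0.39  1.63  0.    1.11 -1.39]
slide [-0.007 -0.    -0.022] twist [-0.0002  0.0008 -0.0002] rows>= 0.1
```

View pics/c32.png

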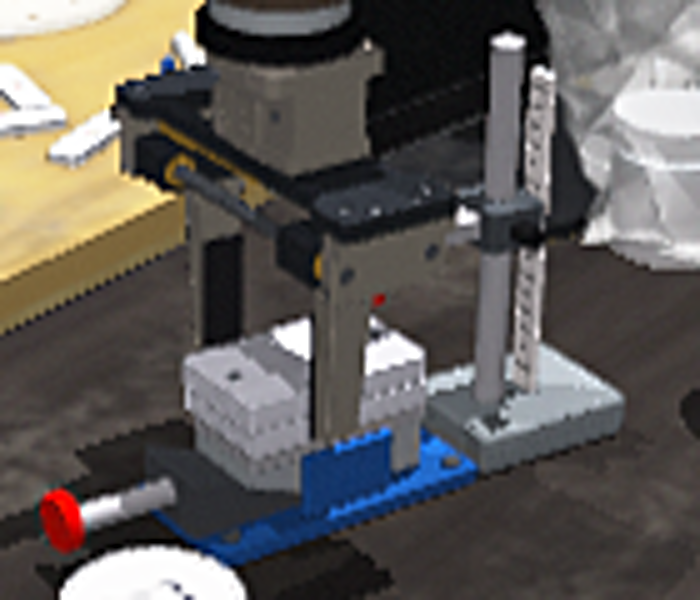

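>>> arm_command(
  increments=[
    {"slide":[-0.007,0,-0.024],"twist":[0,0.0008,0]},
    {"slide":[-0.007,0,-0.024],"twist":[0,0.0008,0]},
    {"slide":[-0.007,0,-0.024],"twist":[0,0.0008,0]},
    {"slide":[-0.007,0,-0.024],"twist":[0,0.0008,0]},
    {"slide":[-0.007,0,-0.024],"twist":[0,0.0008,0]},
    {"slide":[-0.007,0,-0.024],"twist":[0,0.0008,0]},
    {"slide":[-0.007,0,-0.024],"twist":[0,0.0008,0]},
    {"slide":[-0.007,0,-0.024],"twist":[0,0.0008,0]},
  ],
  grip=50,
  force=15,
)

```text
clock: 17.63
eef_pos: [598.2, 85.9, 55.7]
ee_rot: [-2.471, -1.939, -0.001]
ft_force: [-1.3, -1.6, 0.3]
finger_gap: 59.6
```

```bash
python3 snap.py 17 wrist
python3 - <<'E'
from h import *
crop("pics/wrist17.png","pics/c33.png",200,130,360,250,5)
E
```

```text
17.6833 [598.2  85.9  55.7] [-2.4713e+00 -1.9388e+00 -4.0000e-04] [-0.04 -1.38  1.21] 59.92583752214811 [-0.06  0.4   1.64  0.    1.11 -1.39]
```

View pics/c33.png

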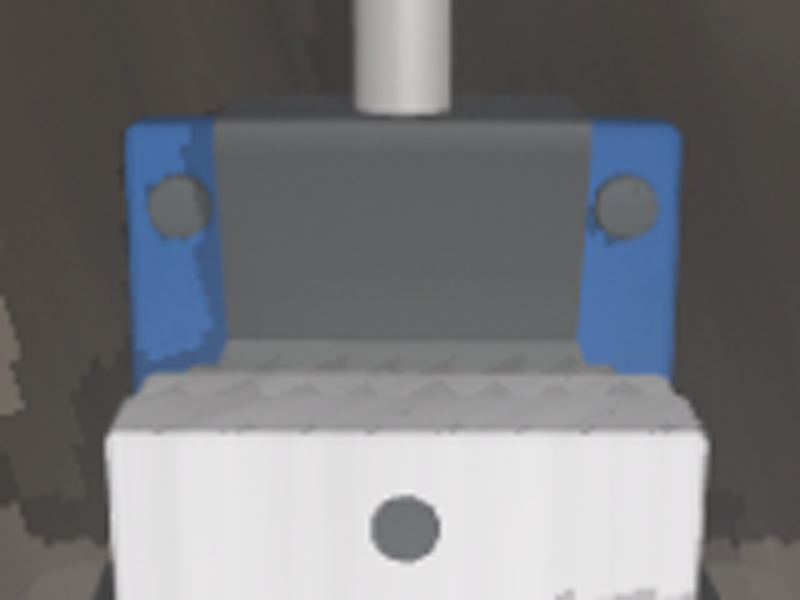

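Run:
```python
from h import *
import pickle
W,o=pickle.load(open("pics/wrist17.pkl","rb")); f=lambda x,y:(200+x/5,130+y/5)
ux=np.array([np.cos(-.241),np.sin(-.241)])
for b in(0,1.7):
  B=np.mean([onz(W,f(*p),9.1+1.7-b,1) for p in((127,122),(681,122))],0); T=onz(W,f(406,432),76-b,1)
  w=[onz(W,f(*p),76-b,1) for p in((106,432),(708,432))]; wb=[onz(W,f(*p),10.8-b,1) for p in((127,122),(681,122))]
  A=onz(W,f(404,376),48-b,1)
  print(b,B,T,"gap",(T-B)[:2]@ux,"bottom gap",(A-B)[:2]@ux,"width",np.linalg.norm(w[0]-w[1]),np.linalg.norm(wb[0]-wb[1]))
```

```text
0 [545.98031439  98.95052592  10.8       ] [567.33228655  93.8646782   76.        ] gap 21.94875443819571 bottom gap 24.597664125197927 width 59.5252062749514 74.58472121804539
1.7 [546.20047203  98.89779827   9.1       ] [567.88869872  93.73173305  74.3       ] gap 22.29443696464239 bottom gap 24.87888885077219 width 60.19696911075078 75.17217183127072
```

B's end is about 2.7 mm short of where centring on the jack needs it, and A is slightly less short. I'll release, then nudge both end faces flush towards +x with the closed fingers.

>>> arm_command(
  increments=[
    {"slide":[0,0,0],"twist":[0,0,0]},
    {"slide":[0,0,0],"twist":[0,0,0]},
    {"slide":[0,0,0],"twist":[0,0,0]},
    {"slide":[0,0,0],"twist":[0,0,0]},
    {"slide":[0,0,0.15],"twist":[0,0,0]},
    {"slide":[0,0,0.3],"twist":[0,0,0]},
    {"slide":[-0.2,0.049,0.35],"twist":[0,0,0]},
    {"slide":[-0.43,0.106,0.35],"twist":[0,0,0]},
    {"slide":[-0.43,0.106,0.35],"twist":[0,0,0]},
    {"slide":[-0.43,0.106,0.35],"twist":[0,0,0]},
  ],
  grip=85,
)

```text
clock: 18.52
eef_pos: [531.8, 102.3, 107.5]
ee_rot: [-2.47, -1.939, 0.002]
ft_force: [-0.0, -0.9, 1.0]
finger_gap: 85.0
```

Run:
```python
from jk import *
yaw=-.241; J=np.array([619.8,81.1]); u=np.array([np.cos(yaw),np.sin(yaw)])
p=J-80*u; print(get_obs()["eef_pos"],(get_obs()["eef_pos"][:2]-J)@u); go([*p,51],yaw,0)
```

```text
[531.77601551 102.30903696 107.52036491] -90.54211496432224
slide [ 0.069 -0.014 -0.377] twist [-0.0002 -0.0006 -0.0005] rows>= 1.4
```

>>> arm_command(
  increments=[
    {"slide":[0.069,-0.014,0],"twist":[0,-0.0006,-0.0005]},
    {"slide":[0.069,-0.014,0],"twist":[0,-0.0006,-0.0005]},
    {"slide":[0.069,-0.014,0],"twist":[0,-0.0006,-0.0005]},
    {"slide":[0.069,-0.014,0],"twist":[0,-0.0006,-0.0005]},
    {"slide":[0.069,-0.014,0],"twist":[0,-0.0006,-0.0005]},
    {"slide":[0.069,-0.014,-0.15],"twist":[0,-0.0006,-0.0005]},
    {"slide":[0.069,-0.014,-0.3],"twist":[0,-0.0006,-0.0005]},
    {"slide":[0.069,-0.014,-0.37],"twist":[0,-0.0006,-0.0005]},
    {"slide":[0.069,-0.014,-0.37],"twist":[0,-0.0006,-0.0005]},
    {"slide":[0.069,-0.014,-0.37],"twist":[0,-0.0006,-0.0005]},
  ],
  grip=0,
)

```text
clock: 19.35
eef_pos: [541.9, 100.2, 51.9]
ee_rot: [-2.471, -1.938, 0.001]
ft_force: [-0.2, -0.4, 0.1]
finger_gap: 20.1
```

```bash
python3 snap.py 18 wrist scene
python3 - <<'E'
from jk import *
yaw=-.241; J=np.array([619.8,81.1]); u=np.array([np.cos(yaw),np.sin(yaw)])
p=J-64*u; o=get_obs(); print((o["eef_pos"][:2]-J)@u,o["finger_gap"]); go([*p,51.5],yaw,0)
crop("pics/scene18.png","pics/c34.png",210,140,350,260,5)
E
```

```text
19.45 [543.3 100.2  53.4] [2.4716 1.9378 0.0034] [-0.17  0.37  1.05] 12.684999244761732 [-0.04  0.28  1.79  0.    1.06 -1.37]
-78.89116920325564 12.684999244761732
slide [ 0.096 -0.025 -0.012] twist [-0.0002  0.0007 -0.    ] rows>= 0.4
```

View pics/c34.png

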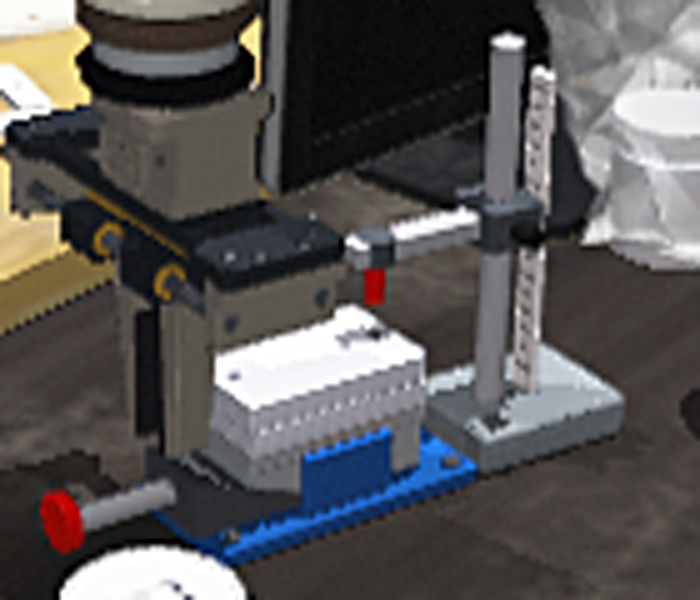

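View pics/wrist18.png

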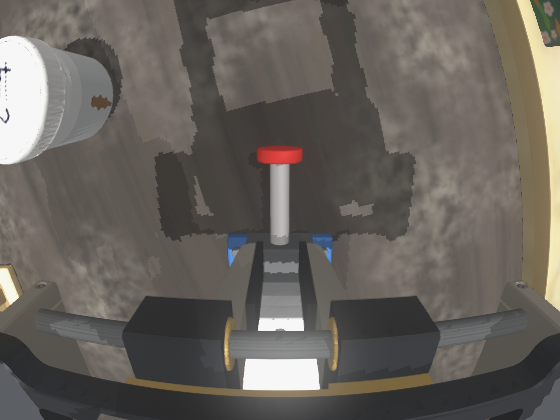

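>>> arm_command(
  increments=[
    {"slide":[0.03,-0.007,-0.012],"twist":[0,0.0007,0]},
    {"slide":[0.06,-0.016,-0.012],"twist":[0,0.0007,0]},
    {"slide":[0.08,-0.021,-0.012],"twist":[0,0.0007,0]},
    {"slide":[0.09,-0.023,-0.012],"twist":[0,0.0007,0]},
    {"slide":[0.09,-0.023,-0.012],"twist":[0,0.0007,0]},
  ],
)

```text
clock: 19.87
eef_pos: [557.3, 96.6, 51.8]
ee_rot: [-2.472, -1.938, -0.001]
ft_force: [-0.2, -0.0, -0.3]
finger_gap: 0.2
```

Run:
```python
from jk import *
yaw=-.241; J=np.array([619.8,81.1]); u=np.array([np.cos(yaw),np.sin(yaw)])
p=J-60*u; o=get_obs(); print((o["eef_pos"][:2]-J)@u,o["eef_pos"],o["finger_gap"],o["ft_force"]); go([*p,51.5],yaw,0)
```

```text
-64.42909235655655 [557.26436831  96.60548514  51.8044401 ] 0.2230629643186565 [-0.22475285 -0.00505516 -0.27882805]
slide [ 0.028 -0.008 -0.002] twist [-0.0002  0.0002  0.    ] rows>= 0.1
```

>>> arm_command(
  increments=[
    {"slide":[0.006,-0.002,0],"twist":[0,0,0]},
    {"slide":[0.012,-0.003,0],"twist":[0,0,0]},
    {"slide":[0.017,-0.004,0],"twist":[0,0,0]},
    {"slide":[0.022,-0.005,0],"twist":[0,0,0]},
    {"slide":[0.022,-0.005,0],"twist":[0,0,0]},
  ],
)

```text
clock: 20.28
eef_pos: [559.4, 96.1, 51.7]
ee_rot: [-2.471, -1.937, 0.002]
ft_force: [-5.4, 0.8, 4.2]
finger_gap: 0.2
```

```bash
python3 snap.py 19 wrist scene side
python3 - <<'E'
from jk import *
yaw=-.241; J=np.array([619.8,81.1]); u=np.array([np.cos(yaw),np.sin(yaw)])
p=J-60*u; o=get_obs(); print((o["eef_pos"][:2]-J)@u,o["ft_force"][:2]@u)
crop("pics/scene19.png","pics/c35.png",210,140,350,260,5)
crop("pics/wrist19.png","pics/c36.png",215,200,345,340,4)
E
```

```text
20.4333 [559.5  96.1  51.7] [-2.4708e+00 -1.9370e+00  1.7000e-03] [-6.18  1.65  4.72] 0.2799608647497644 [-0.04  0.32  1.75  0.    1.07 -1.37]
-62.18956755139628 -6.391467866946305
```

View pics/c35.png

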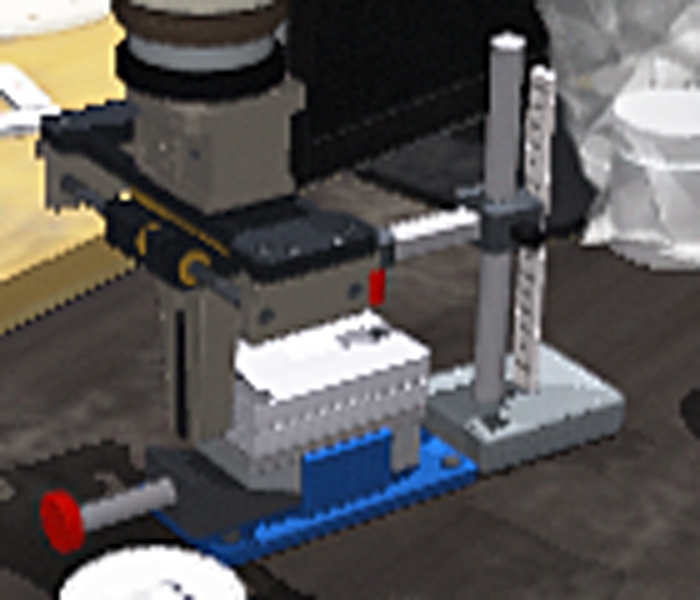

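View pics/c36.png

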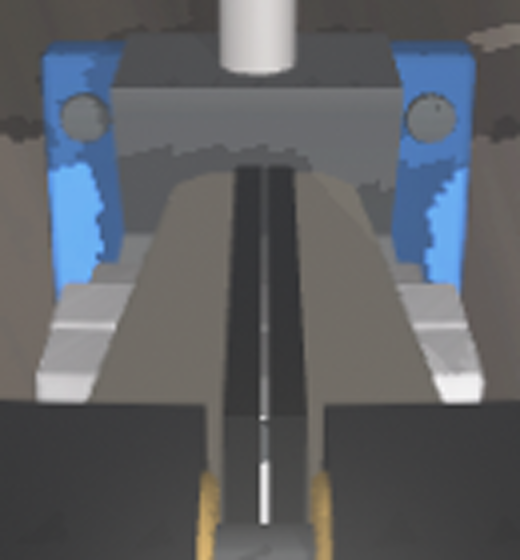

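>>> arm_command(
  increments=[
    {"slide":[-0.05,0.012,0],"twist":[0,0,0]},
    {"slide":[-0.1,0.025,0.15],"twist":[0,0,0]},
    {"slide":[-0.1,0.025,0.4],"twist":[0,0,0]},
    {"slide":[0,0,0.65],"twist":[0,0,0]},
    {"slide":[0.2,-0.048,0.8],"twist":[0,0,0]},
    {"slide":[0.2,-0.048,0.8],"twist":[0,0,0]},
    {"slide":[0.2,-0.048,0.8],"twist":[0,0,0]},
    {"slide":[0.2,-0.048,0.8],"twist":[0,0,0]},
  ],
  grip=85,
)

```text
clock: 21.1
eef_pos: [588.3, 89.1, 170.2]
ee_rot: [-2.47, -1.936, 0.004]
ft_force: [-0.0, 0.2, -1.0]
finger_gap: 52.2
```

```bash
python3 snap.py 20 wrist scene side
python3 - <<'E'
from h import *
crop("pics/scene20.png","pics/c37.png",210,140,350,260,5)
crop("pics/wrist20.png","pics/c38.png",220,120,350,310,3)
E
```

```text
21.25 [587.6  89.3 169.6] [-2.4685 -1.936   0.0061] [-0.09  1.09  0.04] 63.74502726655587 [-0.05  0.25  1.58  0.    1.32 -1.38]
```

View pics/c37.png

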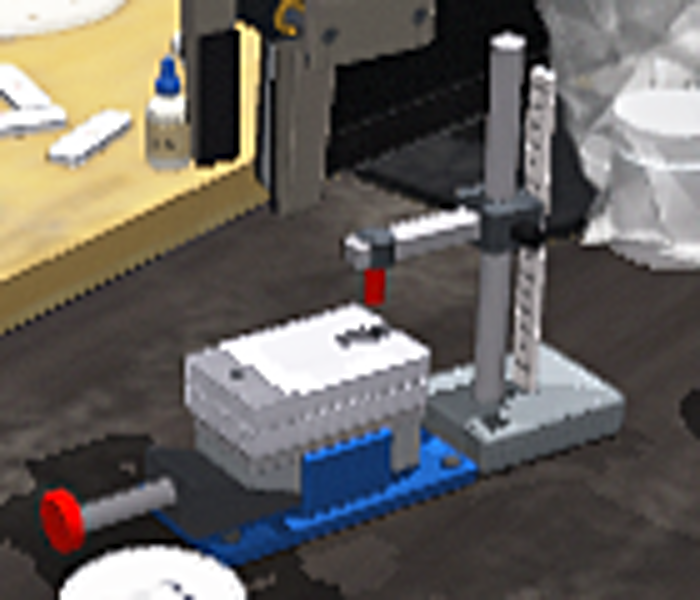

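View pics/c38.png

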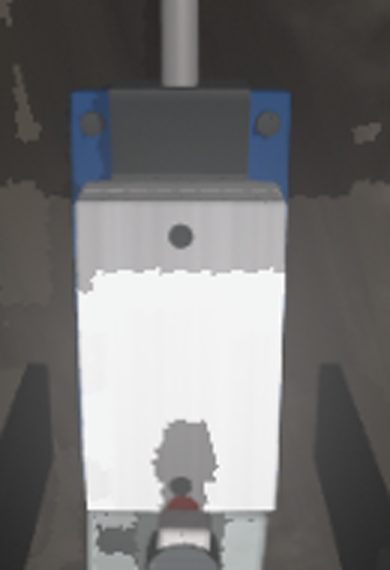

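```bash
cat > ev.py <<'E'
from h import *
import pickle
def ev(n,u,b):
    W,o=pickle.load(open(f"pics/wrist{n}.pkl","rb"))
    L=np.array([[-50,-30,0],[-50,30,0],[50,-30,0],[50,30,0]],float)
    P=lambda q:R.from_euler('Z',q[2]).apply(L)+[q[0],q[1],q[3]]
    r=least_squares(lambda q:(proj(W,P(q),1)-u).ravel(),[620,80,-.24,74]);print("free",r.x.round(2),r.fun.round(1))
    z=r.x[3]; bz=z-(76-10.8)
    bb=[onz(W,p,bz,1) for p in b]; uu=np.array([np.cos(-.241),np.sin(-.241)]); print("base width",np.linalg.norm(bb[0]-bb[1]))
    d=r.x[:2]-(np.mean(bb,0)[:2]+75*uu); print("offset along",d@uu,"lateral",d@np.array([-uu[1],uu[0]]))
E
python3 - <<'E'
from ev import *
ev(20,[(245,187.3),(316,187.3),(249,290),(312.3,290)],[(243.7,150.7),(316.7,150.7)])
ev(15,[(246.3,184),(314,184),(250,284.3),(310.7,283.7)],[(245,150),(315.7,150)])
ev(10,[(249.25,181.25),(316,181.25),(252.5,280.25),(312.5,280.25)],[(246.2,148.8),(318.6,148.8)])
E
```

```text
free [ 6.1822e+02  8.1770e+01 -2.4000e-01  7.5050e+01] [ 0.  -0.   0.  -0.1  0.1  0.1 -0.2  0. ]
base width 74.92653266505175
offset along -1.6568991585475938 lateral 0.39511176196101294
free [ 6.1669e+02  8.1740e+01 -2.4000e-01  7.4340e+01] [-0.5  0.3  0.4  0.1 -0.1 -0.5  0.2  0. ]
base width 74.72240072748542
offset along -3.1583744598379258 lateral -0.08236986516671052
free [ 6.1844e+02  8.1440e+01 -2.4000e-01  6.0280e+01] [-0.2  0.1  0.2  0.1 -0.1 -0.1  0.1 -0.1]
base width 78.02349709751687
offset along -2.942511791940639 lateral -0.008058248123411731
```

Run:
```python
from plan import *
import pickle
W,o=pickle.load(open("pics/wrist9.pkl","rb"))
for p in((264,77),(330,95),(352,15)): print(onz(W,p,22,1).round(0))
S,D=calibration("scene"),calibration("side")
print("post top",tri([ray(S,(136,183)),ray(D,(357,251))]))
print("pin end",tri([ray(S,(103,243)),ray(D,(382,297))]))
yaw=-.241; J=np.array([619.8,81.1]); u=np.array([np.cos(yaw),np.sin(yaw)])
for x in(-175,-152): print(x,J+x*u, "cam",J+(x-82)*u)
```

```text
[363. 127.  22.]
[395. 184.  22.]
[319. 226.  22.]
post top (array([327.93937636, 183.95741437, 206.82252958]), [0.08277422665260482, 0.08277422665267478])
pin end (array([258.16902474, 215.99039609,  87.0120068 ]), [0.40211320246977894, 0.40211320246980387])
-175 [449.85753735 122.86792294] cam [370.22735484 142.43917826]
-152 [472.19283244 117.3784245 ] cam [392.56264994 136.94967982]
```

Run:
```python
from h import *
crop("pics/scene20.png","pics/c39.png",80,165,210,290,4)
crop("pics/side20.png","pics/c40.png",310,235,400,330,5)
```

```text
(no output)
```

View pics/c40.png

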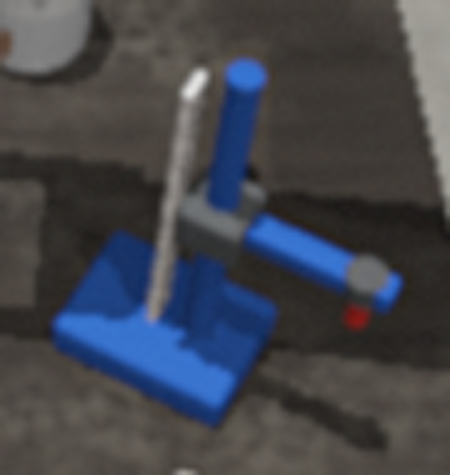

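B is now about 1.7 mm short of the jack's centre along x and 0.4 mm off laterally. It is square and flush with A, so I'll accept it. Next I go behind the red disc with closed fingers, keeping clear of the blue decoy at about (328,184).

>>> arm_command(
  increments=[
    {"slide":[-0.25,0.061,0.05],"twist":[0,0,0]},
    {"slide":[-0.5,0.123,0.05],"twist":[0,0,0]},
    {"slide":[-0.75,0.184,0.05],"twist":[0,0,0]},
    {"slide":[-0.8,0.197,0.05],"twist":[0,0,0]},
    {"slide":[-0.8,0.197,0.05],"twist":[0,0,0]},
    {"slide":[-0.8,0.197,0.05],"twist":[0,0,0]},
    {"slide":[-0.8,0.197,0.05],"twist":[0,0,0]},
  ],
  grip=0,
  force=30,
)

```text
clock: 21.83
eef_pos: [468.7, 118.5, 177.3]
ee_rot: [-2.469, -1.936, 0.005]
ft_force: [0.6, -0.8, -0.4]
finger_gap: 21.2
```

```bash
cat > st.py <<'E'
from plan import *
yaw=-.241; J=np.array([619.8,81.1]); u=np.array([np.cos(yaw),np.sin(yaw)]); v=np.array([-u[1],u[0]])
def st():
    o=get_obs(); d=o["eef_pos"][:2]-J; print("t",round(o["clock"],2),"x",round(d@u,2),"lat",round(d@v,2),"z",o["eef_pos"][2].round(2),"Fx",round(o["ft_force"][:2]@u,2),"Fl",round(o["ft_force"][:2]@v,2),"Fz",o["ft_force"][2].round(2),"gap",round(o["finger_gap"],1))
def to(x,z): go([*(J+x*u),z],yaw,0)
E
python3 -c "
from st import *
st(); to(-158,60); to(-158,15)"; python3 snap.py 21 wrist
```

```text
t 21.83 x -155.67 lat 0.3 z 177.27 Fx 0.76 Fl -0.67 Fz -0.42 gap 21.2
slide [-0.016  0.002 -0.782] twist [-0.0003 -0.0015 -0.    ] rows>= 2.8
slide [-0.016  0.002 -1.082] twist [-0.0003 -0.0015 -0.    ] rows>= 3.9
21.8833 [468.9 118.5 177.3] [-2.4695 -1.9356  0.0051] [0.5  0.68 0.37] 17.23593128603483 [-0.   -0.05  1.89  0.    1.31 -1.33]
```

View pics/wrist21.png

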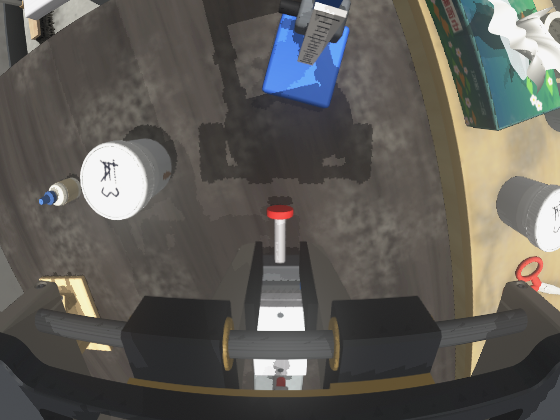

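>>> arm_command(
  increments=[
    {"slide":[-0.02,0.003,-0.25],"twist":[0,-0.0015,0]},
    {"slide":[-0.02,0.003,-0.5],"twist":[0,-0.0015,0]},
    {"slide":[-0.02,0.003,-0.782],"twist":[0,-0.0015,0]},
    {"slide":[-0.02,0.003,-0.782],"twist":[0,-0.0015,0]},
    {"slide":[-0.02,0.003,-0.782],"twist":[0,-0.0015,0]},
  ],
)

```text
clock: 22.3
eef_pos: [464.6, 118.6, 58.4]
ee_rot: [-2.47, -1.935, 0.006]
ft_force: [0.4, 0.3, -0.1]
finger_gap: 0.7
```

```bash
python3 snap.py 22 wrist side scene; python3 -c "
from st import *
st(); to(-158,15)
crop('pics/scene22.png','pics/c41.png',180,170,320,280,5)
crop('pics/wrist22.png','pics/c42.png',220,180,350,320,4)"
```

```text
22.45 [468.7 118.8  62.9] [2.471  1.9363 0.0072] [ 0.45  0.48 -0.09] 0.5498004513016983 [-0.    0.1   1.99  0.    1.05 -1.33]
t 22.45 x -155.69 lat 0.53 z 62.94 Fx 0.33 Fl 0.58 Fz -0.09 gap 0.5
slide [-0.016  0.    -0.32 ] twist [-0.0003  0.0016  0.0001] rows>= 1.2
```

View pics/c41.png

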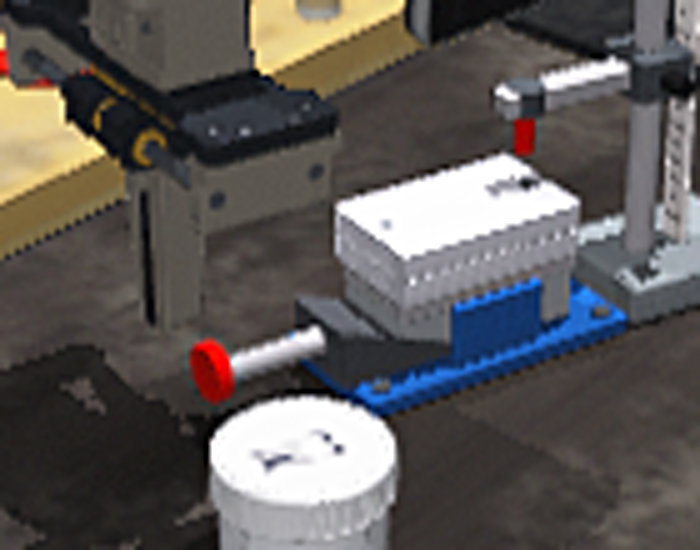

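View pics/c42.png

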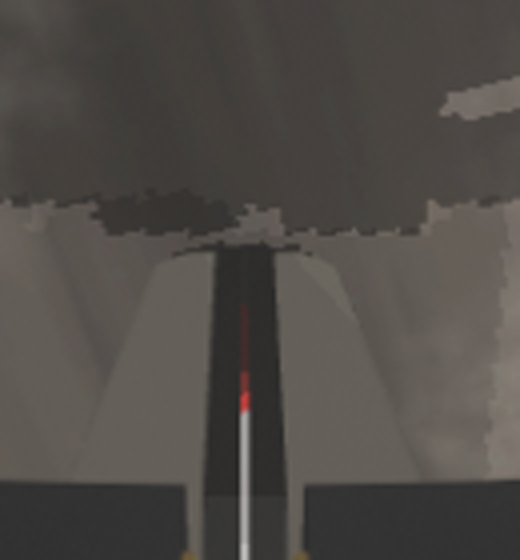

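The gripper body overhangs about 70 mm on the jack side and could reach the plates as they rise. I'll turn the tool half round, at height, so the overhang points away from the jack.

>>> arm_command(
  increments=[
    {"slide":[0,0,0.27],"twist":[0,0.0016,0]},
    {"slide":[0,0,0.54],"twist":[0,0.0016,0]},
    {"slide":[0,0,0.8],"twist":[0,0.0016,0]},
    {"slide":[0,0,0.8],"twist":[0,0.0016,-0.04]},
    {"slide":[0,0,0.8],"twist":[0,0.0016,-0.08]},
    {"slide":[0,0,0.8],"twist":[0,0.0016,-0.12]},
    {"slide":[0,0,0.8],"twist":[0,0.0016,-0.16]},
    {"slide":[0,0,0.8],"twist":[0,0.0016,-0.2]},
    {"slide":[0,0,0.8],"twist":[0,0.0016,-0.24]},
    {"slide":[0,0,0.8],"twist":[0,0.0016,-0.28]},
    {"slide":[0,0,0.8],"twist":[0,0.0016,-0.32]},
    {"slide":[0,0,0.8],"twist":[0,0.0016,-0.36]},
    {"slide":[0,0,0.8],"twist":[0,0.0016,-0.4]},
    {"slide":[0,0,0.8],"twist":[0,0.0016,-0.44]},
    {"slide":[0,0,0.8],"twist":[0,0.0016,-0.48]},
    {"slide":[0,0,0.8],"twist":[0,0.0016,-0.5]},
  ],
)

```text
clock: 23.78
eef_pos: [470.4, 118.8, 186.3]
ee_rot: [3.116, -0.387, 0.006]
ft_force: [0.7, 0.6, 0.4]
finger_gap: 0.2
```

```bash
cat >> st.py <<'E'
def to2(x,z): go([*(J+x*u),z],yaw+np.pi,0)
E
python3 -c "
from st import *
print(get_obs()['joints'])
st(); to2(-158,170)"
```

```text
[-1.17902791e-03 -5.70315833e-02  1.87793138e+00 -1.84195146e-03
  1.31717383e+00  2.46502573e-01]
t 23.78 x -154.07 lat 0.93 z 186.29 Fx 0.52 Fl 0.76 Fz 0.43 gap 0.2
slide [-0.027  0.    -0.109] twist [ 1.30e-03  4.00e-04 -4.98e-01] rows>= 12.5
```

>>> arm_command(
  increments=[
    {"slide":[-0.027,0,-0.05],"twist":[0.0013,0.0004,-0.04]},
    {"slide":[-0.027,0,-0.05],"twist":[0.0013,0.0004,-0.08]},
    {"slide":[-0.027,0,-0.05],"twist":[0.0013,0.0004,-0.12]},
    {"slide":[-0.027,0,-0.05],"twist":[0.0013,0.0004,-0.16]},
    {"slide":[-0.027,0,-0.05],"twist":[0.0013,0.0004,-0.2]},
    {"slide":[-0.027,0,-0.05],"twist":[0.0013,0.0004,-0.24]},
    {"slide":[-0.027,0,-0.05],"twist":[0.0013,0.0004,-0.28]},
    {"slide":[-0.027,0,-0.05],"twist":[0.0013,0.0004,-0.32]},
    {"slide":[-0.027,0,-0.05],"twist":[0.0013,0.0004,-0.36]},
    {"slide":[-0.027,0,-0.05],"twist":[0.0013,0.0004,-0.4]},
    {"slide":[-0.027,0,-0.05],"twist":[0.0013,0.0004,-0.44]},
    {"slide":[-0.027,0,-0.05],"twist":[0.0013,0.0004,-0.48]},
    {"slide":[-0.027,0,-0.05],"twist":[0.0013,0.0004,-0.498]},
    {"slide":[-0.027,0,-0.05],"twist":[0.0013,0.0004,-0.498]},
  ],
)

```text
clock: 24.95
eef_pos: [468.0, 118.8, 181.9]
ee_rot: [-1.934, 2.471, -0.005]
ft_force: [-0.3, -0.3, 1.1]
finger_gap: 0.5
```

```bash
python3 snap.py 23 wrist scene side; python3 -c "
from st import *
st(); to2(-158,100)"
```

```text
25.1 [467.3 118.8 180.5] [-1.9395  2.4684 -0.0032] [-0.47 -0.39  0.62] 0.32289077919443454 [-0.   -0.06  1.89 -0.    1.31  1.81]
t 25.1 x -157.1 lat 0.18 z 180.51 Fx -0.37 Fl -0.49 Fz 0.62 gap 0.3
slide [-0.006  0.    -0.537] twist [ 0.      0.001  -0.0007] rows>= 1.9
```

View pics/wrist23.png

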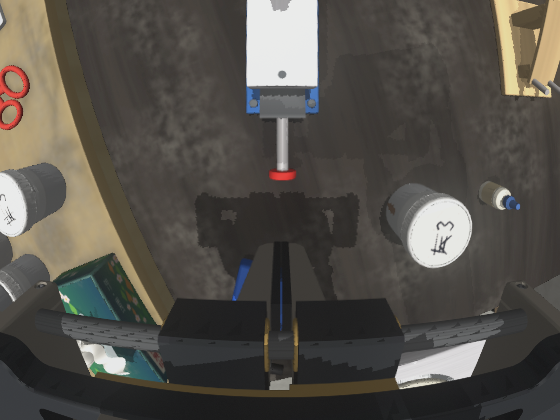

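View pics/side23.png

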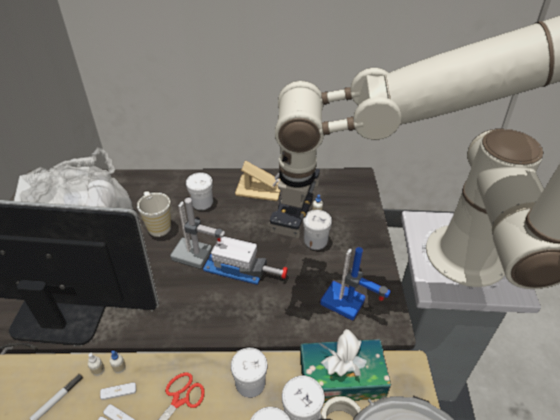

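Run:
```python
from h import *
import pickle
W=pickle.load(open("pics/wrist21.pkl","rb"))[0]
print(onz(W,(305,62),22,1),onz(W,(330,105),22,1),onz(W,(264,90),22,1)); print(onz(W,(345,10),190,1))
```

```text
[345.28009542 173.65953725  22.        ] [393.12227966 187.78645764  22.        ] [363.4586095  127.58021517  22.        ]
[345.43783066 181.37614704 190.        ]
```

>>> arm_command(
  increments=[
    {"slide":[0.006,0,-0.25],"twist":[0,0.001,-0.0007]},
    {"slide":[0.006,0,-0.5],"twist":[0,0.001,-0.0007]},
    {"slide":[0.006,0,-0.75],"twist":[0,0.001,-0.0007]},
    {"slide":[0.006,0,-0.8],"twist":[0,0.001,-0.0007]},
    {"slide":[0.006,0,-0.8],"twist":[0,0.001,-0.0007]},
    {"slide":[0.006,0,-0.8],"twist":[0,0.001,-0.0007]},
  ],
)

```text
clock: 25.6
eef_pos: [469.3, 118.8, 62.0]
ee_rot: [-1.938, 2.471, -0.002]
ft_force: [0.5, -0.0, 1.1]
finger_gap: 0.1
```

```bash
python3 snap.py 24 wrist; python3 -c "
from st import *
st(); to2(-156,16)
crop('pics/wrist24.png','pics/c43.png',200,80,360,290,2.8)"
```

```text
25.65 [470.2 118.8  63. ] [-1.937   2.4695 -0.0041] [-0.36  0.33 -0.45] 0.6635730099290545 [-0.    0.1   1.98 -0.    1.05  1.81]
t 25.65 x -154.23 lat 0.92 z 62.97 Fx -0.43 Fl 0.23 Fz -0.45 gap 0.7
slide [-0.013 -0.003 -0.313] twist [ 0.      0.0013 -0.0002] rows>= 1.1
```

View pics/c43.png

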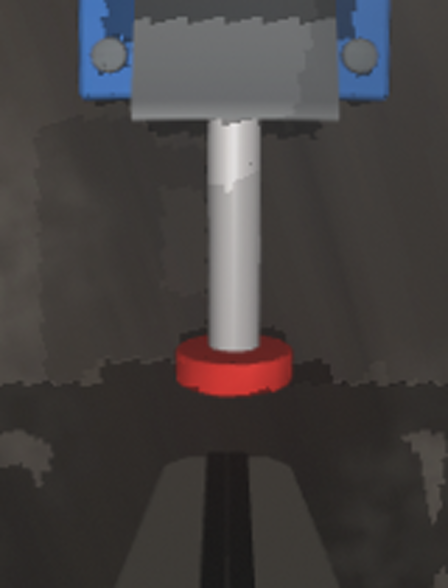

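>>> arm_command(
  increments=[
    {"slide":[-0.015,-0.01,-0.15],"twist":[0,0.0013,0]},
    {"slide":[-0.015,-0.01,-0.31],"twist":[0,0.0013,0]},
    {"slide":[-0.015,-0.01,-0.313],"twist":[0,0.0013,0]},
    {"slide":[-0.015,-0.01,-0.313],"twist":[0,0.0013,0]},
    {"slide":[-0.015,-0.01,-0.313],"twist":[0,0.0013,0]},
  ],
)

```text
clock: 26.07
eef_pos: [470.0, 117.4, 18.3]
ee_rot: [-1.937, 2.469, -0.004]
ft_force: [-0.8, -0.2, -0.0]
finger_gap: 0.6
```

```bash
python3 snap.py 25 wrist scene side; python3 -c "
from st import *
st(); to2(-140,16)
crop('pics/wrist25.png','pics/c44.png',200,80,360,290,2.8)
crop('pics/scene25.png','pics/c45.png',150,150,330,280,4)"
```

```text
26.2167 [469.6 117.3  17.9] [-1.9375  2.4697 -0.0035] [-0.08  0.09  0.09] 0.5326731916863474 [-0.01  0.18  2.   -0.    0.96  1.81]
t 26.22 x -154.49 lat -0.68 z 17.87 Fx -0.09 Fl 0.07 Fz 0.09 gap 0.5
slide [ 0.095 -0.019 -0.012] twist [ 0.0001  0.0011 -0.0002] rows>= 0.4
```

View pics/c44.png

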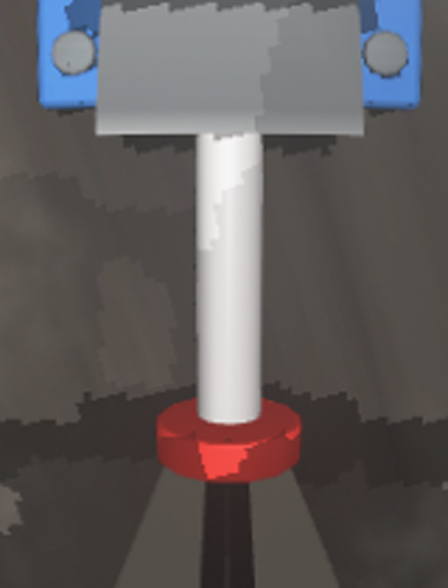

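View pics/c45.png

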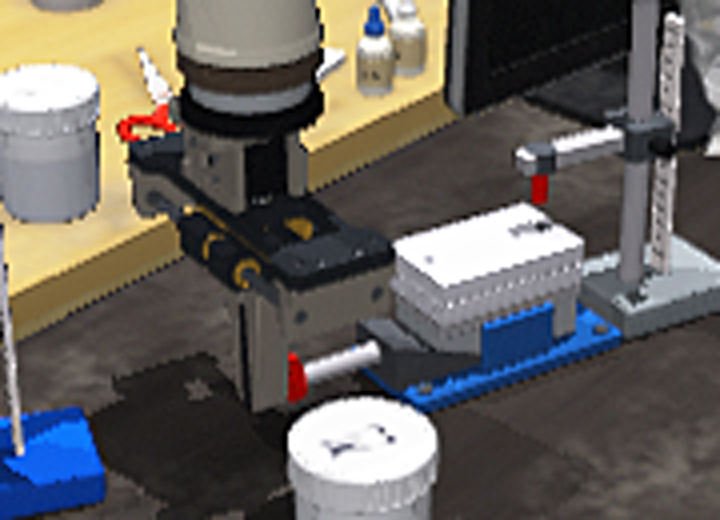

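The earlier "overhang" was only the side face of the gripper body seen in perspective, so the turn was harmless. The fingers are centred behind the disc; start pushing.

>>> arm_command(
  increments=[
    {"slide":[0.013,-0.002,-0.006],"twist":[0,0.0011,0]},
    {"slide":[0.026,-0.004,-0.008],"twist":[0,0.0011,0]},
    {"slide":[0.039,-0.006,-0.01],"twist":[0,0.0011,0]},
    {"slide":[0.052,-0.009,-0.012],"twist":[0,0.0011,0]},
    {"slide":[0.065,-0.012,-0.012],"twist":[0,0.0011,0]},
    {"slide":[0.078,-0.015,-0.012],"twist":[0,0.0011,0]},
  ],
)

```text
clock: 26.72
eef_pos: [478.8, 115.6, 15.7]
ee_rot: [1.937, -2.468, -0.007]
ft_force: [-9.7, 2.8, 7.3]
finger_gap: 0.6
```

```bash
python3 -c "
from st import *
st(); to2(-135,16)"
```

```text
t 26.72 x -145.13 lat -0.09 z 15.73 Fx -10.06 Fl 0.37 Fz 7.3 gap 0.6
slide [ 0.066 -0.016  0.002] twist [-0.0002 -0.002  -0.0003] rows>= 0.2
```

>>> arm_command(
  increments=[
    {"slide":[0.013,-0.003,0],"twist":[0,0,0]},
    {"slide":[0.026,-0.006,0],"twist":[0,0,0]},
    {"slide":[0.039,-0.009,0],"twist":[0,0,0]},
    {"slide":[0.052,-0.013,0],"twist":[0,0,0]},
    {"slide":[0.065,-0.016,0],"twist":[0,0,0]},
  ],
)

```text
clock: 27.13
eef_pos: [486.2, 113.8, 15.5]
ee_rot: [1.934, -2.464, -0.014]
ft_force: [-9.9, 2.8, 8.0]
finger_gap: 0.6
```

```bash
python3 snap.py 26 side scene wrist; python3 -c "
from st import *
st()
crop('pics/scene26.png','pics/c46.png',210,140,350,260,5)
crop('pics/side26.png','pics/c47.png',165,190,300,285,5)"
```

```text
27.2833 [486.6 113.7  15.4] [ 1.9344 -2.4647 -0.013 ] [-7.32  1.87  4.16] 1.0160689775624387 [-0.01  0.24  1.94  0.    0.97  1.8 ]
t 27.28 x -137.19 lat -0.1 z 15.43 Fx -7.55 Fl 0.07 Fz 4.16 gap 1.0
```

View pics/c46.png

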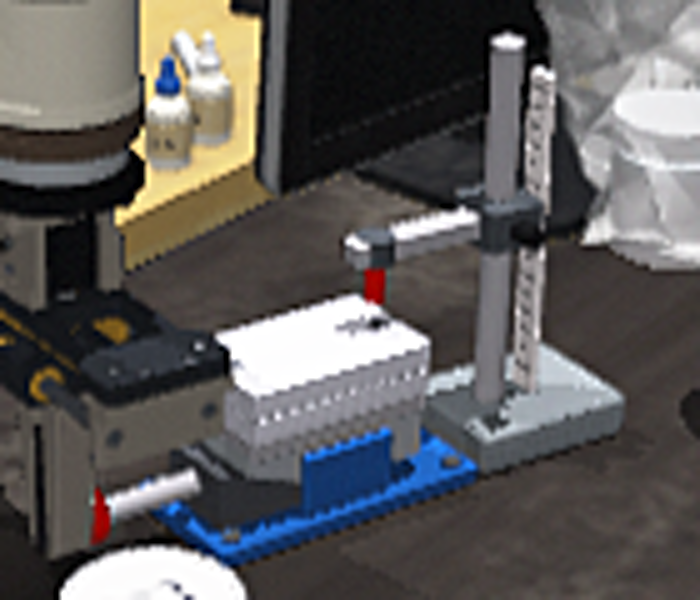

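View pics/c47.png

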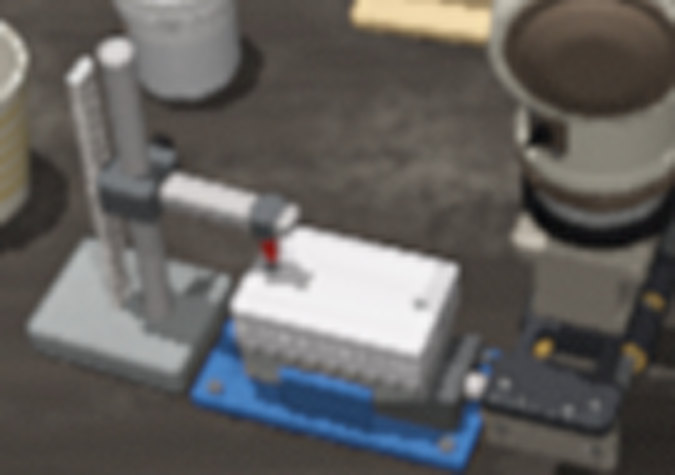

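>>> arm_command(
  increments=[
    {"slide":[0.013,-0.003,0],"twist":[0,0,0]},
    {"slide":[0.026,-0.006,0],"twist":[0,0,0]},
    {"slide":[0.039,-0.009,0],"twist":[0,0,0]},
    {"slide":[0.052,-0.013,0],"twist":[0,0,0]},
    {"slide":[0.06,-0.015,0],"twist":[0,0,0]},
  ],
)

```text
clock: 27.7
eef_pos: [493.2, 112.1, 15.2]
ee_rot: [1.932, -2.461, -0.02]
ft_force: [-9.3, 2.4, 7.4]
finger_gap: 0.0
```

```bash
python3 snap.py 27 side scene; python3 -c "
from st import *
st()
crop('pics/scene27.png','pics/c48.png',250,170,320,230,10)
crop('pics/side27.png','pics/c49.png',200,220,265,270,10)"
```

```text
27.8 [493.5 112.   15.2] [ 1.9322 -2.4616 -0.0192] [-7.83  2.    5.74] 0.625884192156277 [-0.02  0.25  1.92  0.    0.98  1.79]
t 27.8 x -130.05 lat -0.11 z 15.16 Fx -8.08 Fl 0.07 Fz 5.74 gap 0.6
```

View pics/c48.png

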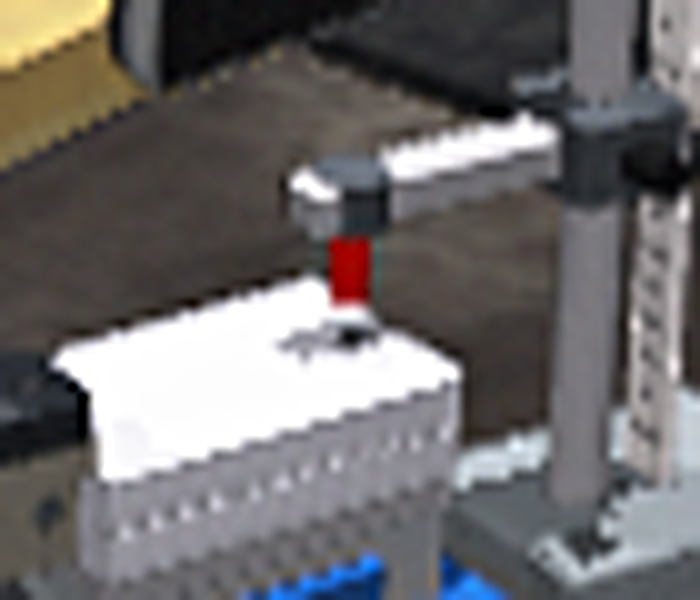

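View pics/c49.png

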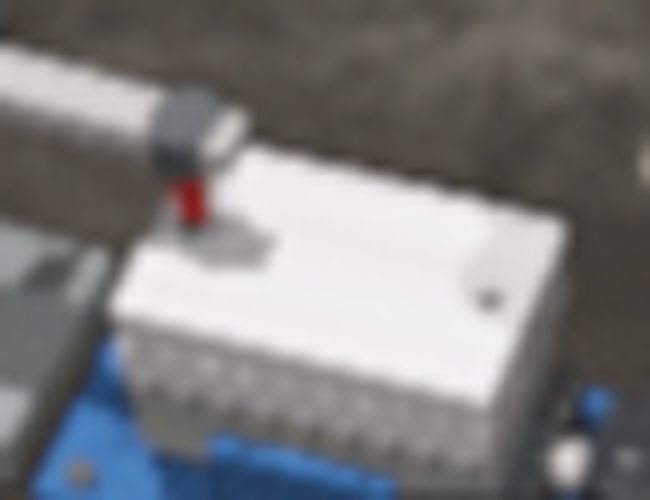

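>>> arm_command(
  increments=[
    {"slide":[0.007,-0.0016,0],"twist":[0,0,0]},
    {"slide":[0.014,-0.0033,0],"twist":[0,0,0]},
    {"slide":[0.021,-0.005,0],"twist":[0,0,0]},
    {"slide":[0.028,-0.0068,0],"twist":[0,0,0]},
    {"slide":[0.035,-0.0085,0],"twist":[0,0,0]},
  ],
)

```text
clock: 28.22
eef_pos: [496.7, 111.3, 15.0]
ee_rot: [1.93, -2.458, -0.025]
ft_force: [-9.1, 1.8, 6.6]
finger_gap: 0.4
```

```bash
python3 -c "
from st import *
st()"
```

```text
t 28.22 x -126.78 lat -0.09 z 14.99 Fx -9.28 Fl -0.44 Fz 6.62 gap 0.4
```

>>> arm_command(
  increments=[
    {"slide":[0.007,-0.0016,0],"twist":[0,0,0]},
    {"slide":[0.014,-0.0033,0],"twist":[0,0,0]},
    {"slide":[0.021,-0.005,0],"twist":[0,0,0]},
    {"slide":[0.028,-0.0068,0],"twist":[0,0,0]},
    {"slide":[0.035,-0.0085,0],"twist":[0,0,0]},
  ],
)

```text
clock: 28.63
eef_pos: [500.0, 110.5, 14.8]
ee_rot: [1.928, -2.455, -0.031]
ft_force: [-8.3, 1.3, 8.6]
finger_gap: 0.7
```

```bash
python3 snap.py 28 side scene; python3 -c "
from st import *
st()
crop('pics/scene28.png','pics/c50.png',250,170,320,230,10)
crop('pics/side28.png','pics/c51.png',200,220,265,270,10)"
```

```text
28.7333 [500.2 110.4  14.8] [ 1.9281 -2.4556 -0.0305] [-7.87  1.44  6.91] 0.28178795851735816 [-0.02  0.28  1.89  0.    1.    1.79]
t 28.73 x -123.18 lat -0.1 z 14.84 Fx -7.98 Fl -0.47 Fz 6.91 gap 0.3
```

View pics/c50.png

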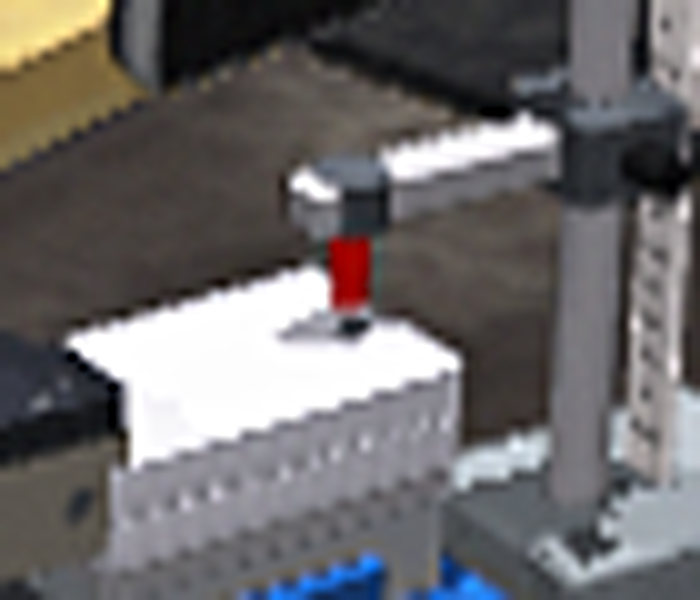

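```bash
python3 -c "
from st import *
to2(-119,16)"
```

```text
slide [ 0.027 -0.006  0.008] twist [-0.0011 -0.0087 -0.0005] rows>= 0.2
```

>>> arm_command(
  increments=[
    {"slide":[0.007,-0.0016,0.003],"twist":[-0.0004,-0.003,0]},
    {"slide":[0.014,-0.0033,0.006],"twist":[-0.0008,-0.006,0]},
    {"slide":[0.021,-0.005,0.008],"twist":[-0.0011,-0.0087,0]},
    {"slide":[0.028,-0.0068,0.008],"twist":[-0.0011,-0.0087,0]},
    {"slide":[0.03,-0.0073,0.008],"twist":[-0.0011,-0.0087,0]},
  ],
)

```text
clock: 29.15
eef_pos: [501.7, 110.1, 14.8]
ee_rot: [1.938, -2.467, -0.008]
ft_force: [-8.1, 2.8, 1.6]
finger_gap: 0.2
```

```bash
python3 -c "
from st import *
st();to2(-119,16)"
```

```text
t 29.15 x -121.61 lat -0.07 z 14.81 Fx -8.53 Fl 0.83 Fz 1.6 gap 0.2
slide [ 0.017 -0.004  0.008] twist [-0.0004 -0.002  -0.0005] rows>= 0.1
```

>>> arm_command(
  increments=[
    {"slide":[0.008,-0.002,0.003],"twist":[-0.0004,-0.002,0]},
    {"slide":[0.016,-0.004,0.003],"twist":[-0.0004,-0.0025,0]},
    {"slide":[0.022,-0.0055,0.003],"twist":[-0.0004,-0.003,0]},
    {"slide":[0.027,-0.0066,0.003],"twist":[-0.0004,-0.003,0]},
  ],
)

```text
clock: 29.48
eef_pos: [503.6, 109.6, 14.6]
ee_rot: [1.94, -2.47, -0.003]
ft_force: [-8.3, 2.3, 4.4]
finger_gap: 0.6
```

```bash
python3 -c "
from st import *
st();to2(-119,16)"
```

```text
t 29.48 x -119.7 lat -0.05 z 14.65 Fx -8.58 Fl 0.23 Fz 4.45 gap 0.6
slide [ 0.005 -0.001  0.009] twist [-0.0002 -0.0006 -0.0005] rows>= 0.0
```

>>> arm_command(
  increments=[
    {"slide":[0.008,-0.002,0.003],"twist":[-0.0004,-0.002,0]},
    {"slide":[0.016,-0.004,0.003],"twist":[-0.0004,-0.0025,0]},
    {"slide":[0.022,-0.0055,0.003],"twist":[-0.0004,-0.003,0]},
    {"slide":[0.027,-0.0066,0.003],"twist":[-0.0004,-0.003,0]},
  ],
)

```text
clock: 29.82
eef_pos: [505.6, 109.1, 14.6]
ee_rot: [-1.939, 2.469, -0.002]
ft_force: [-7.9, 2.1, 5.0]
finger_gap: 0.3
```

```bash
python3 snap.py 29 side scene; python3 -c "
from st import *
st();to2(-119,16)
crop('pics/scene29.png','pics/c52.png',250,170,320,230,10)
crop('pics/side29.png','pics/c53.png',200,220,265,270,10)"
```

```text
29.9167 [505.7 109.1  14.6] [-1.9389  2.4687 -0.0026] [-7.1   2.2   5.19] 0.5892150157368035 [-0.02  0.27  1.91  0.    0.97  1.79]
t 29.92 x -117.48 lat -0.04 z 14.58 Fx -7.42 Fl 0.44 Fz 5.19 gap 0.6
slide [-0.01   0.003  0.009] twist [-0.0001  0.001  -0.0006] rows>= 0.0
```

View pics/c52.png

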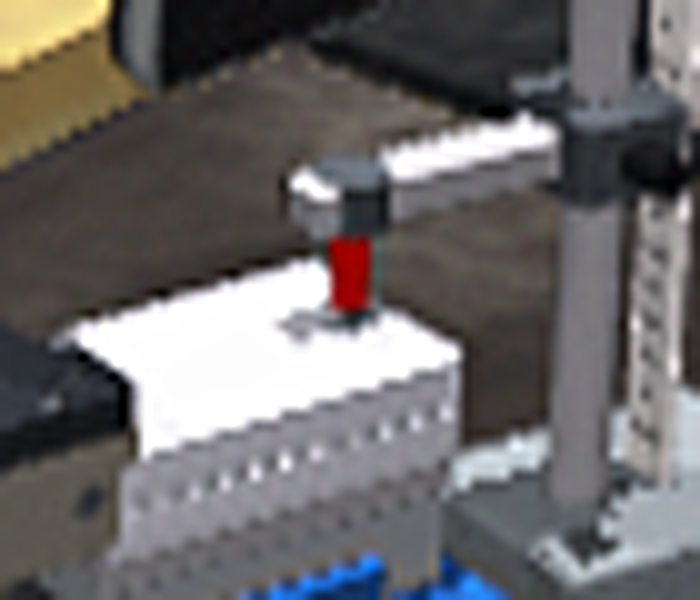

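View pics/c53.png

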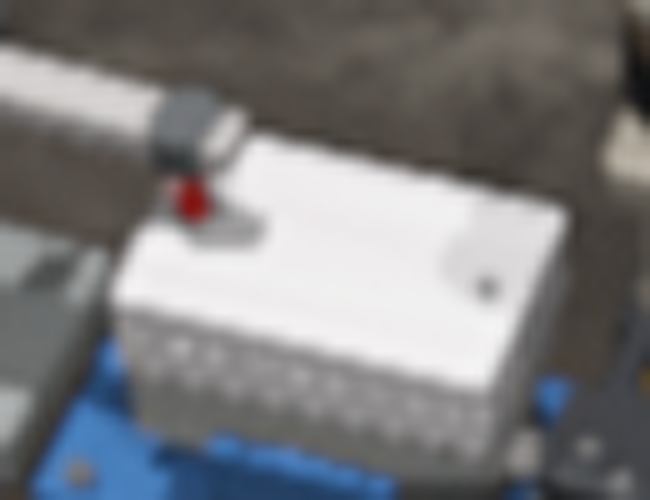

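>>> arm_command(
  increments=[
    {"slide":[0.008,-0.002,0.003],"twist":[0,0,0]},
    {"slide":[0.016,-0.004,0.003],"twist":[0,0,0]},
    {"slide":[0.02,-0.005,0.003],"twist":[0,0,0]},
    {"slide":[0.02,-0.005,0.003],"twist":[0,0,0]},
  ],
)

```text
clock: 30.25
eef_pos: [507.1, 108.8, 14.6]
ee_rot: [1.94, -2.471, -0.002]
ft_force: [-8.6, 2.0, 5.1]
finger_gap: 0.3
```

```bash
python3 -c "
from st import *
st()"
```

```text
t 30.25 x -116.08 lat -0.03 z 14.63 Fx -8.86 Fl -0.08 Fz 5.09 gap 0.3
```

>>> arm_command(
  increments=[
    {"slide":[0.008,-0.002,0.003],"twist":[0,0,0]},
    {"slide":[0.016,-0.004,0.003],"twist":[0,0,0]},
    {"slide":[0.02,-0.005,0.003],"twist":[0,0,0]},
    {"slide":[0.02,-0.005,0.003],"twist":[0,0,0]},
  ],
)

```text
clock: 30.58
eef_pos: [508.4, 108.5, 14.7]
ee_rot: [1.939, -2.468, -0.007]
ft_force: [-7.4, 2.5, 5.9]
finger_gap: 0.4
```

```bash
python3 -c "
from st import *
st()
for i in range(3): capture('scene'); st()
to2(-119,16)"; python3 snap.py 30 scene side; python3 -c "
from h import *
crop('pics/scene30.png','pics/c54.png',250,170,320,230,10)
crop('pics/side30.png','pics/c55.png',200,220,265,270,10)"
```

```text
t 30.58 x -114.71 lat -0.02 z 14.68 Fx -7.82 Fl 0.66 Fz 5.92 gap 0.4
t 30.63 x -114.74 lat -0.06 z 14.66 Fx -7.78 Fl -0.93 Fz 4.78 gap 0.4
t 30.68 x -114.74 lat -0.04 z 14.67 Fx -8.52 Fl 1.13 Fz 4.85 gap 0.4
t 30.73 x -114.75 lat -0.03 z 14.66 Fx -8.29 Fl 0.34 Fz 4.07 gap 0.3
slide [-0.027  0.007  0.009] twist [-0.0005 -0.0016 -0.0006] rows>= 0.1
30.8333 [508.4 108.4  14.7] [ 1.9388 -2.4683 -0.0067] [-7.57  2.4   4.54] 0.05999936427521083 [-0.02  0.28  1.89  0.    0.98  1.79]
```

View pics/c54.png

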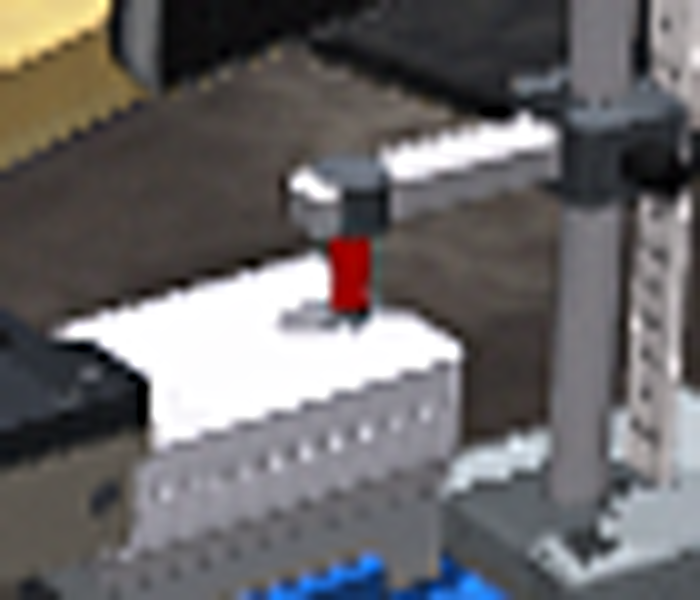

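View pics/c55.png

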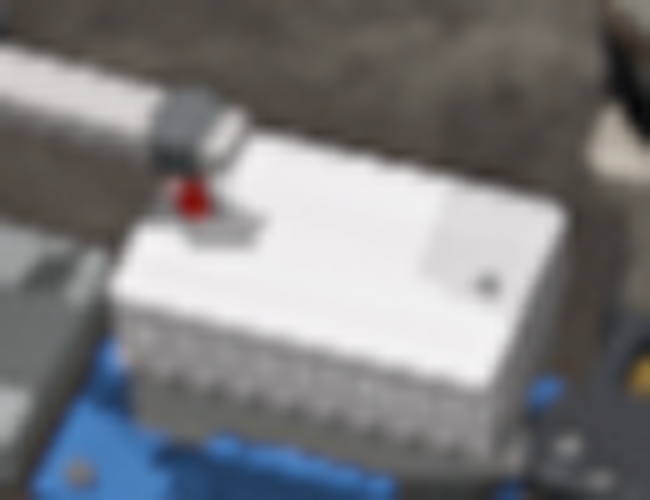

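>>> arm_command(
  increments=[
    {"slide":[0.008,-0.002,0.003],"twist":[0,-0.0016,0]},
    {"slide":[0.016,-0.004,0.003],"twist":[0,-0.0016,0]},
    {"slide":[0.02,-0.005,0.003],"twist":[0,-0.0016,0]},
    {"slide":[0.02,-0.005,0.003],"twist":[0,-0.0016,0]},
  ],
)

```text
clock: 31.17
eef_pos: [509.6, 108.2, 14.7]
ee_rot: [1.94, -2.469, -0.007]
ft_force: [-7.8, 2.5, 4.8]
finger_gap: 0.6
```

```bash
cat > rd.py <<'E'
from st import *
F=[];X=[]
for i in range(4):
    o=get_obs();F.append([*(o["ft_force"][:2]@np.c_[u,v]),o["ft_force"][2]]);X.append((o["eef_pos"][:2]-J)@u)
    if i<3: im=capture('scene')
cv2.imwrite("pics/last.png",im)
print("t",o["clock"],"x",np.round(X[-1],2),"F mean",np.mean(F,0).round(2)); to2(-119,16)
E
python3 rd.py
```

```text
t 31.3167 x -113.43 F mean [-8.1   0.37  4.63]
slide [-0.036  0.009  0.009] twist [-0.0007 -0.0013 -0.0006] rows>= 0.1
```

>>> arm_command(
  increments=[
    {"slide":[0.008,-0.002,0.003],"twist":[0,0,0]},
    {"slide":[0.016,-0.004,0.003],"twist":[0,0,0]},
    {"slide":[0.02,-0.005,0.003],"twist":[0,0,0]},
    {"slide":[0.02,-0.005,0.003],"twist":[0,0,0]},
  ],
)

```text
clock: 31.65
eef_pos: [510.9, 107.8, 14.7]
ee_rot: [1.938, -2.467, -0.011]
ft_force: [-7.7, 1.0, 5.2]
finger_gap: 0.3
```

```bash
python3 rd.py; cp pics/last.png pics/scene31.png; python3 -c "
from h import *
crop('pics/scene31.png','pics/c56.png',250,170,320,230,10)"
```

```text
t 31.8 x -112.07 F mean [-8.07 -0.11  5.03]
slide [-0.045  0.011  0.009] twist [-0.0009 -0.0025 -0.0007] rows>= 0.2
```

View pics/c56.png

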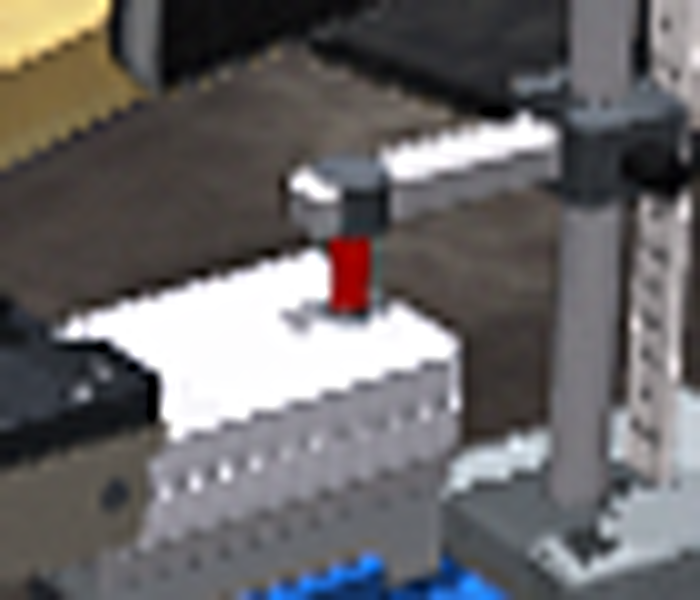

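>>> arm_command(
  increments=[
    {"slide":[0.008,-0.002,0.003],"twist":[0,-0.0025,0]},
    {"slide":[0.016,-0.004,0.003],"twist":[0,-0.0025,0]},
    {"slide":[0.02,-0.005,0.003],"twist":[0,-0.0025,0]},
    {"slide":[0.02,-0.005,0.003],"twist":[0,-0.0025,0]},
  ],
)

```text
clock: 32.13
eef_pos: [512.1, 107.5, 14.6]
ee_rot: [1.94, -2.469, -0.009]
ft_force: [-7.3, 2.7, 4.1]
finger_gap: 0.4
```

```bash
python3 rd.py
```

```text
t 32.2833 x -110.85 F mean [-8.12  0.46  4.2 ]
slide [-0.053  0.013  0.009] twist [-0.0011 -0.0014 -0.0007] rows>= 0.2
```

>>> arm_command(
  increments=[
    {"slide":[0.008,-0.002,0.003],"twist":[0,-0.001,0]},
    {"slide":[0.016,-0.004,0.003],"twist":[0,-0.001,0]},
    {"slide":[0.02,-0.005,0.003],"twist":[0,-0.001,0]},
    {"slide":[0.02,-0.005,0.003],"twist":[0,-0.001,0]},
  ],
)

```text
clock: 32.62
eef_pos: [513.5, 107.3, 14.7]
ee_rot: [1.94, -2.469, -0.01]
ft_force: [-8.1, 3.6, 4.1]
finger_gap: 0.6
```

```bash
python3 rd.py; cp pics/last.png pics/scene32.png; python3 -c "
from h import *
crop('pics/scene32.png','pics/c57.png',250,170,320,230,10)"
```

```text
t 32.7667 x -109.55 F mean [-8.06  0.67  4.55]
slide [-0.061  0.015  0.009] twist [-0.0013 -0.0017 -0.0007] rows>= 0.2
```

View pics/c57.png

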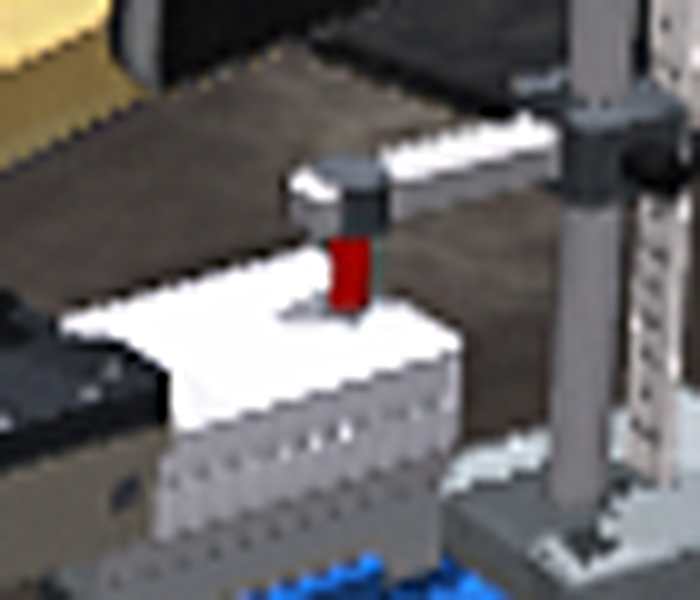

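>>> arm_command(
  increments=[
    {"slide":[0.008,-0.002,0.003],"twist":[0,-0.0017,0]},
    {"slide":[0.016,-0.004,0.003],"twist":[0,-0.0017,0]},
    {"slide":[0.019,-0.0047,0.003],"twist":[0,-0.0017,0]},
    {"slide":[0.019,-0.0047,0.003],"twist":[0,-0.0017,0]},
  ],
)

```text
clock: 33.1
eef_pos: [514.5, 107.0, 14.7]
ee_rot: [1.941, -2.47, -0.01]
ft_force: [-7.8, 2.2, 5.0]
finger_gap: 0.6
```

```bash
python3 rd.py
```

```text
t 33.25 x -108.45 F mean [-8.35  0.47  4.73]
slide [-0.068  0.017  0.009] twist [-0.0016 -0.0013 -0.0008] rows>= 0.3
```

>>> arm_command(
  increments=[
    {"slide":[0.008,-0.002,0.003],"twist":[0,-0.0015,0]},
    {"slide":[0.016,-0.004,0.003],"twist":[0,-0.0015,0]},
    {"slide":[0.019,-0.0047,0.003],"twist":[0,-0.0015,0]},
    {"slide":[0.019,-0.0047,0.003],"twist":[0,-0.0015,0]},
  ],
)

```text
clock: 33.58
eef_pos: [515.3, 106.8, 14.7]
ee_rot: [-1.941, 2.47, 0.011]
ft_force: [-9.2, 2.8, 5.9]
finger_gap: 0.2
```

```bash
python3 rd.py; cp pics/last.png pics/scene33.png; python3 -c "
from h import *
crop('pics/scene33.png','pics/c58.png',250,170,320,230,10)"
```

```text
t 33.7333 x -107.63 F mean [-9.2   0.23  5.62]
slide [-0.074  0.018  0.009] twist [-0.0018 -0.0013 -0.0008] rows>= 0.3
```

View pics/c58.png

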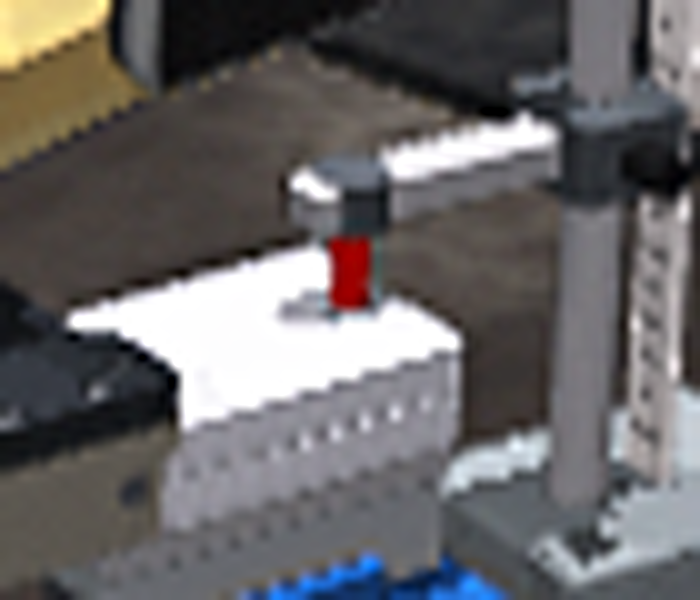

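The mean push force held at −8.1 N over five steps, then went to −8.35 and −9.2 N while the travel per step fell from 1.3 to 0.8 mm. That means the pin is met, with an estimated pin load of about 3 N. Back straight off.

>>> arm_command(
  increments=[
    {"slide":[-0.03,0.0073,0],"twist":[0,0,0]},
    {"slide":[-0.1,0.024,0],"twist":[0,0,0]},
    {"slide":[-0.16,0.039,0],"twist":[0,0,0]},
    {"slide":[-0.16,0.039,0],"twist":[0,0,0]},
    {"slide":[-0.16,0.039,0.25],"twist":[0,0,0]},
    {"slide":[-0.16,0.039,0.5],"twist":[0,0,0]},
    {"slide":[-0.16,0.039,0.75],"twist":[0,0,0]},
    {"slide":[-0.16,0.039,1],"twist":[0,0,0]},
    {"slide":[-0.16,0.039,1],"twist":[0,0,0]},
  ],
)

```text
clock: 34.48
eef_pos: [497.2, 112.5, 173.6]
ee_rot: [-1.933, 2.46, -0.006]
ft_force: [0.6, 0.6, 0.4]
finger_gap: 0.6
```

```bash
python3 snap.py 34 wrist scene side; python3 -c "
from h import *
crop('pics/scene34.png','pics/c59.png',210,140,350,260,5)
crop('pics/side34.png','pics/c60.png',165,190,300,285,5)"
```

```text
34.6333 [491.7 112.5 164.8] [-1.9406  2.4689  0.0094] [-0.18  0.63 -0.55] 0.5743602884409607 [-0.02  0.02  1.85  0.01  1.28  1.79]
```

View pics/c59.png

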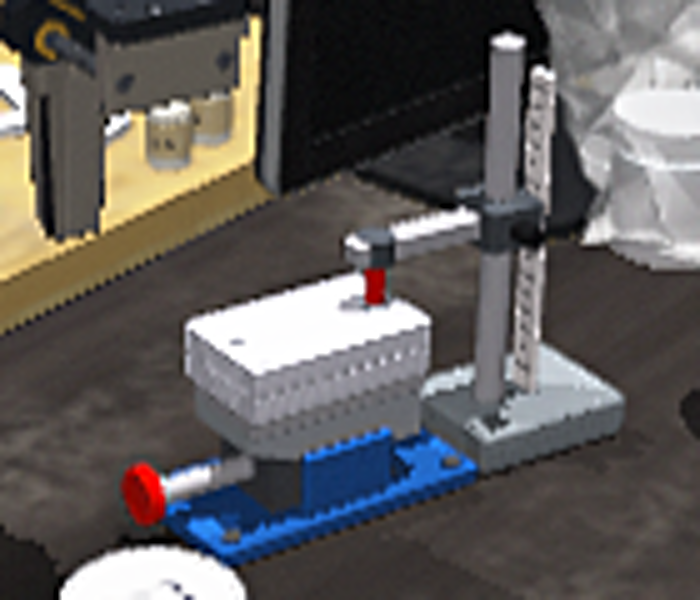

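View pics/c60.png

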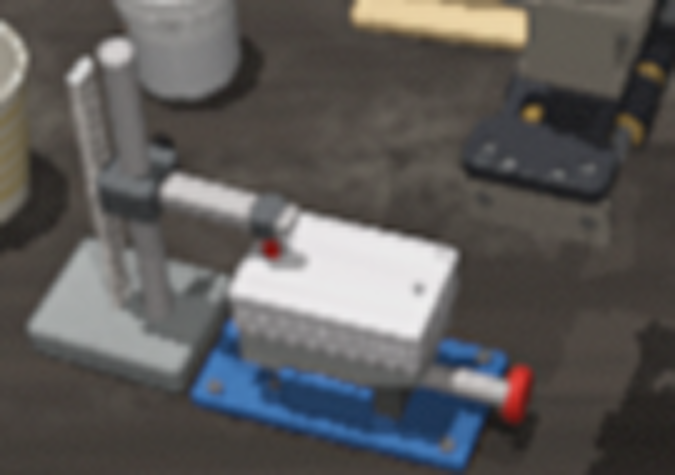

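View pics/wrist34.png

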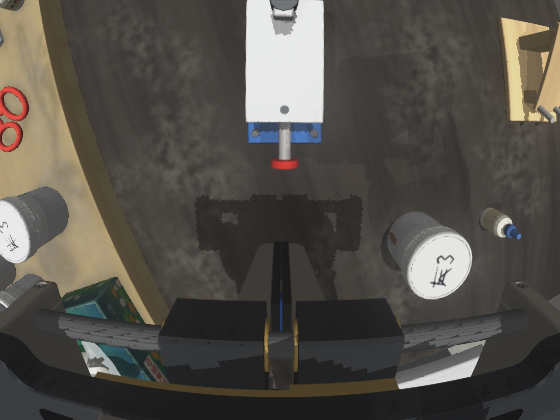

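In both views the pin tip meets the top plate, at scene (285,200) and side (219,240), and the pile is square and flush. The robot is clear, so I'm handing in.

```bash
python3 -c "
from cell import *
o=get_obs();print(o['clock'],o['dq'].round(3));print(hand_in())"
```

```text
34.6333 [-0.001  0.03   0.04  -0.002  0.005  0.002]
the job is handed in; nothing more can be done
None
```

The job is handed in at 34.6 s. Both plates are stacked flat on the jack, and its handle is pushed in until the top plate lightly touches the red pin.

**What I did:**
- I took plate A and then plate B off the tray, each gripped alone, and slid them in low from the handle's side onto the platform.
- I squeezed both plates together to square them, and nudged their ends towards the jack's +x with the closed fingers.
- I then pushed the handle in by about 42 mm (about 17 mm of lift) and backed the arm straight off.

**Last checks:**
- **Centring:** before the push the top plate was about 1.7 mm short of the jack's centre along x and 0.4 mm off to the side, and square to within about 0.1°. The two plates looked flush to about 1 mm. I did not measure this again after the push, but the final pictures show the pile flush and square.
- **Pin contact:** the push force held at −8.1 N, then went to −8.35 and −9.2 N as the travel per step fell from 1.3 to 0.8 mm. I take that as touching, with an estimated 3 N on the pin. The pictures agree but cannot resolve the gap to better than about 1–2 mm.
- **Surroundings:** the jars and dropper bottle look unmoved, and I did not see or feel the arm touch the gauge.

**What disagreed:**
- Early camera estimates put the pin's end at about 88–91 mm. The force-based contact puts it at about 93 mm, still within the stated 84–94 mm. I relied on the force.
- I turned the gripper half round before the push because it seemed to overhang the plates. That was a misreading of the picture, and the turn did no harm.

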